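# Load a dental model teeth up and turn it to the scanner

## Task

Take the ochre dental model that stands on its heel on the bench and lay it gently (plaster chips), teeth up, in the green pocket of the scanner's turntable, fully down with its flat heel at the straight wall and its narrow front between the two slanted guides. Let go of it, and then turn the turntable until the loaded pocket's red mark is in line with the red pointer in front of the scanner. Leave the blue model and the two bottles where they are.

Things in the scene. Friction and masses are not known exactly. Their poses are not given: they have to be found in the camera images.
- model_mid (a point): Centre of the ochre dental model (loose plaster, 0.2 kg): slab 58 mm wide (y), 30 thick (x), 66 from heel to front (z); pink gums and cream teeth on one broad face. Axes: x to the teeth, z from flat heel to narrow front. From here: underside x -20, gum face +10, teeth tips +22, heel z -33, front z +33. Sides flat and parallel (y +/-29) up to z +11, then tapering to a front 28 wide.
- model_front (a point): Middle of the ochre model's narrow front, 33 mm from model_mid along its z axis. With the model seated, model_mid is 20 mm above the pocket point, its x axis up and its z axis along the pocket's x.
- model: The ochre model, origin at the middle of its heel, axes as model_mid. It starts standing on its heel (z up), teeth facing roughly to the robot's right (-y). Which of two places it stands in varies; the blue model stands in the other.
- station: Fixed scanning station: grey base 35 mm high, origin on the bench under the turntable's axis; it reaches 150 mm to +x, -x and +y and 260 mm to -y. At its -y end a white scanner mast, 120 x 60 mm, 215 mm high, its face 185 mm from the axis. It carries the turntable, an aluminium disc of radius 142 mm, its top 50 mm above the bench, with a grey calibration block opposite the pocket.
- turntable (a joint): Angle of the turntable about its vertical axis, positive anticlockwise from above; 0 when the pocket is nearest the scanner (station's -y) and its red mark meets the red pointer. Starts between -1.5 and -0.9 rad, the pocket on the side nearer the robot. Turns about 170 degrees each way from 0 against light friction (0.1 N m) and stays where it is left.
- pocket (a point): Centre of the pocket's floor, 95 mm from the turntable's axis, 62 mm above the bench. Axes turn with the table: y outwards, x along the rim, z up. Floor: a green pedestal 74 x 52 mm, 12 mm above the disc. A wall with corners at the -x end (heel) and two slanted guides at the +x end (front) rise 8 mm over it, about 2.5 mm clear of the model; the sides between are open for fingers.
- knob_grip (a point): Centre of the black grip bar over the turntable's axis, 115 mm above the bench: 44 mm long along the pocket's x axis, 16 mm wide (pocket's y) and 34 mm high, on a steel stem 26 mm thick; fixed to the turntable and turns with it. Same axes as pocket.
- pointer (a point): The red pointer on the base: a red bar running from the rim of the disc to the scanner mast; this point lies 150 mm from the turntable's axis, towards the scanner.
- blue_model: Bystander: a blue-grey dental model of the same shape, standing on its heel; origin at the middle of its heel.
- wash_bottle: Bystander: white bottle, 56 mm diameter, 150 mm high; origin at the centre of its underside.
- amber_bottle: Bystander: amber bottle, 44 mm diameter, 75 mm high; origin at the centre of its underside.
Things that resemble listed ones, but are neither listed nor needed, are in the scene too. What is shaped like the model but purple is not meant.

How it is judged:
By the outcome, as a careful person would: the job done as asked, in the order asked, and still so for the second after the job is handed in, with the robot touching nothing.
It also fails if it takes over 64 s, if anything falls off the work surface, if the arm or the gripper's body presses on something with over 40 N, if the wrist force passes 120 N, or if a joint passes its speed limit or range.

## Robot

A 6-joint arm with a two-finger parallel gripper is mounted at the origin on the work surface. World frame = base frame: x ahead of the robot, y to its left, z up, the work surface at z = 0. Lengths are in m, angles in degrees, forces in N, time in s.
With the tool pointing down it reaches from about 0.375 to 0.9 m from the base axis. Payload 3.1 kg.
Tool frame: the origin (TCP) lies at the very end of the fingers, on their centre line; the grasp point (between the pads) lies 19 mm behind it; z points along the fingers, y is the direction in which the jaws open and shut (so a half turn about z gives the same grasp; the last joint's range is limited). The gripper opens to 87 mm and grips with 3 to 60 N. Pads are 19 mm wide; open, the fingers measure 117 mm over their backs; the gripper's body (75 mm by 190 mm) begins 51 mm behind the grasp point.
Start: joints at [-79.326, 30.224, 82.088, -0, 67.689, -10.227], TCP at [0.223, -0.584, 0.223] pointing down, gripper open.
Joint ranges: [-176.69, 176.69], [-43.24, 126.21], [12.49, 139.97], [-82, 262], [0, 151.66], [-163.58, 163.58]. Speed limits (degrees/s): [159.86, 159.86, 180, 180, 180, 180].

## Interface

Orientations are given as a 3x3 rotation matrix whose columns are the frame's x, y, z axes.
In Python, from rig import readout, capture, camera_model, bot, spot_in, regions_of gives the robot as it stands.
- The arm moves only by the tool send_rows, never from a script. Its argument "moves" is a list that holds one entry, the list of rows, each a list of 7 numbers: the turn, a rotation vector about the tool's x, y, z in degrees, then the shift along the tool's x, y, z in cm, then the opening, from -1 (shut) to 1 (fully open). A call has exactly 5 rows; each row shifts and turns the commanded pose from where the row before left it, along the tool's axes as they then stand; what a row does not reach is not made up. A row lasts 1/10 s, in which the tool goes at most 50 mm and 8.59 degrees, less where a joint would pass 70% of its speed; a pose out of reach is approached as far as the arm can. A call with a gripper value outside its range is refused whole. The fingers move at their own pace and stop on an object; the grip force is fixed at half the most. Time passes only in rows, so rows that do not move let the fingers close, or fill a call up. It gives the time, the measured TCP pose, the force and the opening at its end, in the units of the state.
- readout.read_state(): the state, without advancing time (a new reading comes with each control period).
- capture(name): name is "side" or "top" or "wrist"; returns the picture (384x512x3 uint8, blue, green, red); there is no depth.
- camera_model(name): a dict with "camera_matrix" (3x3 intrinsics, pixels), "pose" (4x4, takes a point from camera to world coordinates). Camera axes: x right, y up, looking along -z (the intrinsics and any distortion apply to the point x, -y, -z); pixel columns grow to the right and rows downward; lengths in m; the calibration is good to about 2 mm. A picture is of the moment at which its call begins: read the wrist's pose just before it. camera_model takes no time and is no camera call; for the wrist camera it gives the pose at the moment of the call.
- bot.hand_in(): hands the job in, once; it reports no verdict.
Trained networks look in the newest picture that a camera, given by its name, has taken for a name from the list of things; names that differ only in an ending like _2 or _b are one class to them, and where a whole thing is asked for, a point or a joint stands for the part that bears it (a point fixed in the world has none). Each returns a list of dicts, best first, with "p" (0 to 1); they miss things now and then, are a little off and sometimes report something else, mostly with a low value. They report only what shows in the picture. A call takes as long as a camera call. They do not tell look-alikes from the thing itself.
- spot_in(camera, thing): "location" ([x, y, z] in m, in world coordinates, good to about 4 mm: the middle of the surface that is visible of it).
- regions_of(camera, thing): "mask" (384x512 bool, what is visible of it).
The state is a dict: "time_s": time; "joint_positions": joint angles; "qvel": joint speeds; "tau": joint torques, N m; "position": TCP position; "tcp_rot": TCP orientation; "force": force on the tool from outside, world axes, zero at the start; "moment": the same for the moment, N m; "opening": opening from 0.0 (shut) to 1.0 (fully open).
Only numpy, scipy, OpenCV 4.12 (cv2) and the standard library are available. Lean on these libraries where they do the work, as an engineer would, in place of code of your own. Each camera call takes 0.05 s, during which the arm holds its last target. There are 200 camera calls.

## Working session

There is one attempt and no reset: what is moved stays moved. The work goes in short steps, Python scripts to look and compute and a tool call to move; the robot and the scene stay as the last step left them, time stands still between calls to the robot, and variables do not carry over. Pictures are saved under pics/ and viewed, about 8 in all and at most 12, crops included, and the job is handed in when it is done.

Besides the shell and the picture viewer there is one more tool, called after "Request:" by a JSON object that holds its "op" and its "data", one argument or row to a line. send_rows: Moves the arm, as the interface text tells. Its arguments: {"type":"object","properties":{"moves":{"type":"array","items":{"type":"array","items":{"type":"array","items":{"type":"number"}}}}},"required":["moves"]}

```bash
ls; mkdir -p pics; python3 - <<'E'
from rig import *
import cv2,numpy as np
print(readout.read_state())
ims=[]
for c in ("side","top"):
    im=capture(c); cv2.imwrite(f"pics/{c}0.png",im)
    for t in ("model","blue_model","knob_grip","pocket","station","wash_bottle","amber_bottle","pointer","model_front","model_mid"):
        try: print(c,t,[(np.round(r["location"],3).tolist(),round(r["p"],2)) for r in spot_in(c,t)])
        except Exception as e: print(c,t,e)
    m=camera_model(c); print(np.round(m["camera_matrix"],1).tolist(),np.round(m["pose"],3).tolist())
E
```

```text
pics
{'time_s': 0.0, 'joint_positions': array([-7.93264189e+01,  3.02773084e+01,  8.21553573e+01, -6.07531228e-04,
        6.76880351e+01, -1.02264784e+01]), 'qvel': array([-0.01111036,  0.07501054, -0.05883556, -0.00289122,  0.05232922,
        0.02579181]), 'tau': array([ 1.57083291e-04, -4.40043247e+01, -1.76588291e+01,  6.32371707e-02,
        5.81593614e-02, -1.61073958e-04]), 'position': array([ 0.22286007, -0.5831497 ,  0.22159511]), 'tcp_rot': array([[ 9.34202737e-01,  3.56742324e-01, -3.99815020e-04],
       [ 3.56742362e-01, -9.34200519e-01,  2.06835875e-03],
       [ 3.64363706e-04, -2.07489736e-03, -9.99997781e-01]]), 'force': array([0.26190873, 0.32069016, 0.07871273]), 'moment': array([ 0.00862631,  0.02561549, -0.02863396]), 'opening': 0.9996940983025773}
side model [([0.46, 0.168, 0.039], 0.88), ([0.581, 0.241, 0.046], 0.65), ([0.359, 0.172, 0.046], 0.57)]
side blue_model [([0.516, 0.41, 0.05], 0.93)]
side knob_grip [([0.602, -0.118, 0.049], 0.58)]
side pocket [([0.603, -0.115, 0.051], 0.62)]
side station [([0.56, -0.15, 0.05], 0.83)]
side wash_bottle [([0.738, 0.278,
[... 779 characters left out ...]
2, 0.056], 0.44), ([0.579, -0.213, 0.049], 0.3)]
top pocket [([0.607, -0.146, 0.049], 0.95)]
top station [([0.577, -0.219, 0.052], 0.88)]
top wash_bottle [([0.736, 0.254, 0.101], 0.68)]
top amber_bottle [([0.756, 0.106, 0.049], 0.84), ([0.518, 0.386, 0.057], 0.39)]
top pointer [([0.577, -0.209, 0.051], 0.9)]
top model_front [([0.366, 0.158, 0.062], 0.79), ([0.462, 0.154, 0.059], 0.67), ([0.587, 0.224, 0.058], 0.58)]
top model_mid [([0.585, 0.221, 0.059], 0.86), ([0.46, 0.152, 0.06], 0.78), ([0.364, 0.154, 0.061], 0.78)]
[[409.7, 0.0, 254.3], [0.0, 409.7, 191.8], [0.0, 0.0, 1.0]] [[-0.013, 0.996, -0.089, 0.473], [-1.0, -0.012, 0.003, 0.051], [0.002, 0.089, 0.996, 0.992], [0.0, 0.0, 0.0, 1.0]]
```

View pics/side0.png

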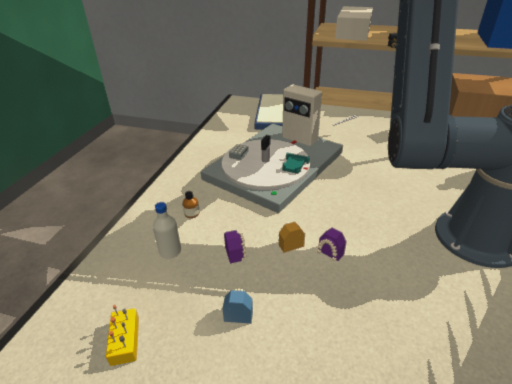

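View pics/top0.png

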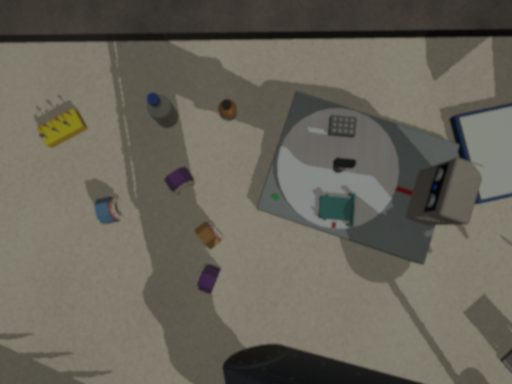

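Side view: the ochre model is at about px (291,238), with purple look-alikes at (234,246) and (333,243), and blue at (238,307). Top view: ochre is at about (208,234) with teeth facing right (-y), the knob is at (343,164), the pocket at (337,208), and the red pointer at (404,190). Next I'll write a small planner and move to view the pocket with the wrist camera.

```bash
cat > h.py <<'E'
import numpy as np, cv2, json
from scipy.spatial.transform import Rotation as Rn
from rig import *
def Rz(yaw,tilt):
    """tool y heading yaw deg, tilt: rotation about tool y from pointing down (deg)"""
    c,s=np.cos(np.radians(yaw)),np.sin(np.radians(yaw))
    y=np.array([c,s,0]); z=np.array([0,0,-1.]); R=np.c_[np.cross(y,z),y,z]
    return R@Rn.from_euler('y',tilt,degrees=True).as_matrix()
def plan(p1,R1,g,n=None,vmax=4.0,p0=None,R0=None):
    s=readout.read_state()
    p=np.array(s["position"]) if p0 is None else np.array(p0); R=np.array(s["tcp_rot"]) if R0 is None else R0
    p1=np.array(p1,float); rv=Rn.from_matrix(R.T@R1).as_rotvec(degrees=True)
    N=n or 5*int(np.ceil(max(np.linalg.norm(p1-p)*100/vmax,np.linalg.norm(rv)/7.5)/5-1e-6)) or 5
    step=(p1-p)*100/N; rows=[]; dR=Rn.from_rotvec(rv/N,degrees=True).as_matrix()
    for i in range(N):
        rows.append([round(float(v),2) for v in [*(rv/N),*(R.T@step),g]]); R=R@dR
    for i in range(0,N,5): print(json.dumps(rows[i:i+5]))
    return p1,R1
def shot(n,f):
    m=camera_model("wrist") if n=="wrist" else None
    im=capture(n); m=m or camera_model(n); cv2.imwrite(f"pics/{f}.png",im); np.savez(f"pics/{f}.npz",K=m["camera_matrix"],T=m["pose"]); return im
def load(f):
    d=np.load(f"pics/{f}.npz"); return cv2.imread(f"pics/{f}.png"),d["K"],d["T"]
def proj(P,K,T):
    q=(np.atleast_2d(P)-T[:3,3])@T[:3,:3]; q=q*[1,-1,-1]; u=q@K.T; return u[:,:2]/u[:,2:]
def ray(uv,K,T,z):
    uv=np.atleast_2d(uv).astype(float); d=np.c_[uv,np.ones(len(uv))]@np.linalg.inv(K).T*[1,-1,-1]@T[:3,:3].T
    o=T[:3,3]; return o+d*((z-o[2])/d[:,2])[:,None]
E
python3 - <<'E'
from h import *
m=camera_model("wrist"); s=readout.read_state()
print(camera_model("wrist").keys(), np.round(s["tcp_rot"].T@(m["pose"][:3,3]-s["position"]),3).tolist(), np.round(s["tcp_rot"].T@m["pose"][:3,:3],2).tolist(),m["camera_matrix"][0][0])
p,R=plan([.26,-.5,.36],s["tcp_rot"],1)
plan([.42,-.14,.40],Rz(0,0),1,n=10,p0=p,R0=R)
E
```

```text
dict_keys(['camera_matrix', 'pose']) [0.07, -0.001, -0.163] [[-0.0, 0.97, 0.25], [1.0, 0.0, -0.0], [-0.0, 0.25, -0.97]] 314.1207816782148
[[0.0, 0.0, 0.0, 1.29, -1.3, -2.75, 1.0], [0.0, 0.0, 0.0, 1.29, -1.3, -2.75, 1.0], [0.0, 0.0, 0.0, 1.29, -1.3, -2.75, 1.0], [0.0, 0.0, 0.0, 1.29, -1.3, -2.75, 1.0], [0.0, 0.0, 0.0, 1.29, -1.3, -2.75, 1.0]]
[[0.0, -0.0, -6.91, 2.78, -2.79, -0.4, 1.0], [0.0, -0.0, -6.91, 3.09, -2.44, -0.4, 1.0], [0.0, -0.0, -6.91, 3.37, -2.05, -0.4, 1.0], [0.0, -0.0, -6.91, 3.59, -1.63, -0.4, 1.0], [0.0, -0.0, -6.91, 3.76, -1.18, -0.4, 1.0]]
[[0.0, -0.0, -6.91, 3.87, -0.72, -0.4, 1.0], [0.0, -0.0, -6.91, 3.93, -0.25, -0.4, 1.0], [0.0, -0.0, -6.91, 3.93, 0.22, -0.4, 1.0], [0.0, -0.0, -6.91, 3.88, 0.69, -0.4, 1.0], [0.0, -0.0, -6.91, 3.77, 1.16, -0.4, 1.0]]
```

Request:
{"op": "send_rows", "data": {
  "moves": [
    [[0,0,0,1.3,-1.3,-2.75,1],[0,0,0,1.3,-1.3,-2.75,1],[0,0,0,1.3,-1.3,-2.75,1],[0,0,0,1.3,-1.3,-2.75,1],[0,0,0,1.3,-1.3,-2.75,1]]
  ]
}}

```text
time_s: 1.6
position: [0.2607, -0.4991, 0.3612]
tcp_rot: [[0.934, 0.357, 0.0], [0.357, -0.934, 0.0], [0.0, -0.0, -1.0]]
force: [0.4, 0.5, -0.3]
opening: 0.999
```

Request:
{"op": "send_rows", "data": {
  "moves": [
    [[0,0,-6.9,2.8,-2.8,-0.4,1],[0,0,-6.9,3.1,-2.4,-0.4,1],[0,0,-6.9,3.4,-2.0,-0.4,1],[0,0,-6.9,3.6,-1.6,-0.4,1],[0,0,-6.9,3.8,-1.2,-0.4,1]]
  ]
}}

```text
time_s: 2.1
position: [0.3423, -0.3185, 0.3804]
tcp_rot: [[0.564, 0.826, 0.0], [0.826, -0.564, -0.0], [-0.0, 0.001, -1.0]]
force: [0.5, -1.4, -0.1]
opening: 1.005
```

Request:
{"op": "send_rows", "data": {
  "moves": [
    [[0,0,-6.9,3.9,-0.7,-0.4,1],[0,0,-6.9,3.9,-0.2,-0.4,1],[0,0,-6.9,3.9,0.2,-0.4,1],[0,0,-6.9,3.9,0.7,-0.4,1],[0,0,-6.9,3.8,1.2,-0.4,1]]
  ]
}}

```text
time_s: 2.6
position: [0.4234, -0.1387, 0.4005]
tcp_rot: [[-0.003, 1.0, 0.001], [1.0, 0.003, -0.0], [-0.0, 0.001, -1.0]]
force: [-0.1, -0.1, -1.1]
opening: 1.003
```

```bash
python3 - <<'E'
from h import *
im=shot("wrist","w1")
for t in ("pocket","knob_grip","pointer"): print(t,[(np.round(r["location"],3).tolist(),round(r["p"],2)) for r in spot_in("wrist",t)])
plan([.46,.10,.34],Rz(0,0),1)
E
```

```text
pocket [([0.613, -0.132, 0.052], 0.97)]
knob_grip [([0.607, -0.131, 0.053], 0.56)]
pointer []
[[0.0, 0.01, -0.0, 2.4, 0.37, 0.6, 1.0], [0.0, 0.01, -0.0, 2.4, 0.37, 0.6, 1.0], [0.0, 0.01, -0.0, 2.4, 0.37, 0.6, 1.0], [0.0, 0.01, -0.0, 2.4, 0.37, 0.6, 1.0], [0.0, 0.01, -0.0, 2.4, 0.37, 0.6, 1.0]]
[[0.0, 0.01, -0.0, 2.4, 0.37, 0.6, 1.0], [0.0, 0.01, -0.0, 2.4, 0.37, 0.6, 1.0], [0.0, 0.01, -0.0, 2.4, 0.37, 0.6, 1.0], [0.0, 0.01, -0.0, 2.4, 0.37, 0.6, 1.0], [0.0, 0.01, -0.0, 2.4, 0.37, 0.6, 1.0]]
```

View pics/w1.png

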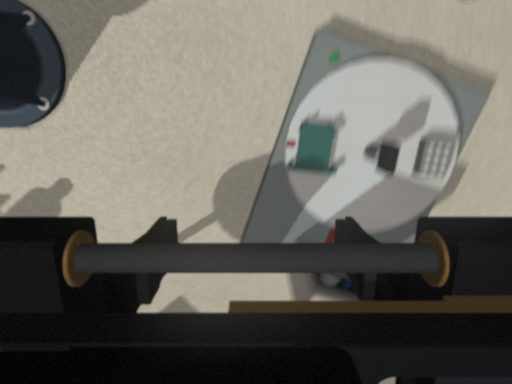

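Wrist view: the green pocket is at (316,147) with its red mark at (290,143), heel wall at the bottom (-y) and guides at the top. The knob is at (388,157) and the pointer tip near (331,237).

Request:
{"op": "send_rows", "data": {
  "moves": [
    [[0,0,0,2.4,0.4,0.6,1],[0,0,0,2.4,0.4,0.6,1],[0,0,0,2.4,0.4,0.6,1],[0,0,0,2.4,0.4,0.6,1],[0,0,0,2.4,0.4,0.6,1]]
  ]
}}

```text
time_s: 3.3
position: [0.4433, -0.0211, 0.3696]
tcp_rot: [[0.005, 1.0, -0.0], [1.0, -0.005, -0.001], [-0.001, -0.0, -1.0]]
force: [-0.2, 0.2, 0.7]
opening: 0.995
```

Request:
{"op": "send_rows", "data": {
  "moves": [
    [[0,0,0,2.4,0.4,0.6,1],[0,0,0,2.4,0.4,0.6,1],[0,0,0,2.4,0.4,0.6,1],[0,0,0,2.4,0.4,0.6,1],[0,0,0,2.4,0.4,0.6,1]]
  ]
}}

```text
time_s: 3.8
position: [0.464, 0.0988, 0.3396]
tcp_rot: [[0.005, 1.0, -0.0], [1.0, -0.005, -0.001], [-0.001, -0.0, -1.0]]
force: [0.2, -0.9, -0.2]
opening: 1.006
```

```bash
python3 - <<'E'
from h import *
im=shot("wrist","w2")
cv2.imwrite("pics/w2c.png",cv2.resize(im[:260],None,fx=1.5,fy=1.5))
for f in ("w1","top0","side0"):
    im=cv2.imread(f"pics/{f}.png"); n={"t":"top","s":"side"}.get(f[0])
    if n: m=camera_model(n); K,T=np.array(m["camera_matrix"]),np.array(m["pose"])
    else: _,K,T=load(f)
    if n: np.savez(f"pics/{f}.npz",K=K,T=T)
    hsv=cv2.cvtColor(im,cv2.COLOR_BGR2HSV)
    g=cv2.inRange(hsv,(75,90,30),(95,255,160)); nn,l,st,c=cv2.connectedComponentsWithStats(g)
    pk=ray([280 if 0 else 0,0],K,T,.06)
    for i in np.argsort(-st[1:,4])[:2]+1:
        ys,xs=np.where(l==i); P=ray(np.c_[xs,ys],K,T,.062)[:,:2]*1000
        r=cv2.minAreaRect(P.astype(np.float32)); print(f,"green",st[i].tolist(),np.round(r[0],1),np.round(r[1],1),round(r[2],1),P.mean(0).round(1))
    red=cv2.inRange(hsv,(0,150,90),(6,255,255))|cv2.inRange(hsv,(174,150,90),(180,255,255)); nn,l,st,c=cv2.connectedComponentsWithStats(red)
    for i in range(1,nn):
        if st[i,4]>5: print(f,"red",st[i].tolist(),ray(c[i],K,T,.05)[0].round(4))
E
```

```text
w1 green [299, 127, 32, 35, 629] [ 519.3 -126.1] [52.5 46.5] 85.1 [ 519.1 -127. ]
w1 green [310, 127, 1, 1, 1] [510.2 -99.7] [0. 0.] 0.0 [510.2 -99.7]
w1 red [329, 235, 4, 6, 12] [ 0.5581 -0.292   0.05  ]
top0 green [320, 194, 34, 26, 670] [ 522.5 -138.2] [74.7 57.3] 85.2 [ 517.6 -137.4]
top0 green [349, 224, 2, 1, 2] [ 480.  -166.6] [2.3 0. ] -90.7 [ 480.  -166.6]
side0 green [283, 154, 26, 19, 311] [ 513.6 -132.1] [96.8 72.6] 86.0 [ 513.3 -134.5]
side0 green [11, 45, 1, 2, 2] [ 2475.8 -1003.3] [25.8  0. ] 134.8 [ 2475.8 -1003.3]
side0 red [292, 141, 4, 3, 7] [ 0.5479 -0.2843  0.05  ]
```

View pics/w2c.png

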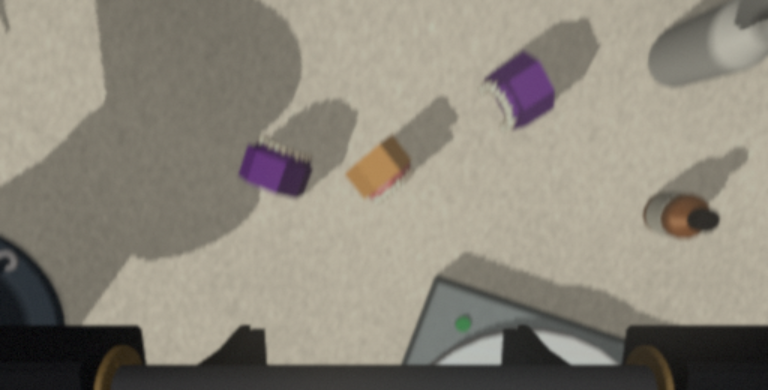

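Near view: the ochre model is at crop (378,168), with teeth at the lower right and a yaw of roughly 35-40°. A purple look-alike is about 10 cm to its left, at (275,170). I'll fit the pose from silhouettes.

```bash
cat > fit.py <<'E'
from h import *
from scipy.optimize import minimize
prof=np.array([[-29,0],[29,0],[29,44],[14,66],[-14,66],[-29,44]])/1000
def slab(x,y,yaw,x0=-.020,x1=.010):
    c,s=np.cos(yaw),np.sin(yaw); V=[]
    for xx in (x0,x1):
        for yy,zz in prof: V.append([x+c*xx-s*yy,y+s*xx+c*yy,zz])
    return np.array(V)
def pmask(V,K,T):
    m=np.zeros((384*4,512*4),np.uint8); q=proj(V,K,T)*4+1.5
    cv2.fillConvexPoly(m,cv2.convexHull(q.astype(np.float32)).astype(np.int32),1); return m
E
python3 - <<'E'
from fit import *
data=[]
for f,uv in (("w2",(252,112)),("top0",(208,234)),("side0",(291,238))):
    im,K,T=load(f); hsv=cv2.cvtColor(im,cv2.COLOR_BGR2HSV)
    o=cv2.inRange(hsv,(9,115,50),(22,255,255)); n,l,st,c=cv2.connectedComponentsWithStats(o)
    i=min(range(1,n),key=lambda i:np.hypot(*(c[i]-uv)) if st[i,4]>30 else 1e9)
    print(f,st[i],c[i]); m=(l==i).astype(np.uint8)
    data.append((cv2.resize(m,None,fx=4,fy=4,interpolation=cv2.INTER_NEAREST),K,T))
def cost(p,d=data):
    e=0
    for m,K,T in d:
        q=pmask(slab(p[0]/1000,p[1]/1000,p[2]/100),K,T); e+=1-(m&q).sum()/(m|q).sum()
    return e
for d in (data,data[:1],data[1:2],data[2:]):
  best=min((minimize(cost,[460,165,np.radians(a)*100],args=(d,),method="Nelder-Mead",options=dict(initial_simplex=[[460,165,a*1.745],[475,165,a*1.745],[460,180,a*1.745],[460,165,a*1.745+20]])) for a in (-70,-50,-30)),key=lambda r:r.fun)
  print(best.x[:2].round(1),np.degrees(best.x[2]/100).round(1),best.fun.round(3))
E
```

```text
w2 [232  94  40  36 745] [250.8966443  112.03624161]
top0 [196 223  24  25 312] [206.71153846 235.35897436]
side0 [279 222  26  30 583] [290.77701544 237.01715266]
[460.9 155.7] -51.4 0.497
[462.7 156.7] -52.1 0.198
[461.1 154.5] -46.9 0.213
[460.3 156.3] -45.6 0.071
```

```bash
python3 - <<'E'
from h import *
plan([.53,-.15,.25],Rz(0,0),1,n=10)
E
```

```text
[[-0.01, -0.02, -0.02, -2.52, 0.67, 0.88, 1.0], [-0.01, -0.02, -0.02, -2.52, 0.67, 0.88, 1.0], [-0.01, -0.02, -0.02, -2.52, 0.67, 0.88, 1.0], [-0.01, -0.02, -0.02, -2.52, 0.67, 0.88, 1.0], [-0.01, -0.02, -0.02, -2.52, 0.67, 0.88, 1.0]]
[[-0.01, -0.02, -0.02, -2.52, 0.67, 0.88, 1.0], [-0.01, -0.02, -0.02, -2.52, 0.67, 0.88, 1.0], [-0.01, -0.02, -0.02, -2.52, 0.67, 0.88, 1.0], [-0.01, -0.02, -0.02, -2.52, 0.66, 0.88, 1.0], [-0.01, -0.02, -0.02, -2.52, 0.66, 0.89, 1.0]]
```

Request:
{"op": "send_rows", "data": {
  "moves": [
    [[0,0,0,-2.5,0.7,0.9,1],[0,0,0,-2.5,0.7,0.9,1],[0,0,0,-2.5,0.7,0.9,1],[0,0,0,-2.5,0.7,0.9,1],[0,0,0,-2.5,0.7,0.9,1]]
  ]
}}

```text
time_s: 4.35
position: [0.4984, -0.0284, 0.2946]
tcp_rot: [[0.005, 1.0, -0.0], [1.0, -0.005, -0.001], [-0.001, -0.0, -1.0]]
force: [-0.6, 0.4, -0.5]
opening: 1.005
```

Request:
{"op": "send_rows", "data": {
  "moves": [
    [[0,0,0,-2.5,0.7,0.9,1],[0,0,0,-2.5,0.7,0.9,1],[0,0,0,-2.5,0.7,0.9,1],[0,0,0,-2.5,0.7,0.9,1],[0,0,0,-2.5,0.7,0.9,1]]
  ]
}}

```text
time_s: 4.85
position: [0.5327, -0.1537, 0.2494]
tcp_rot: [[0.005, 1.0, -0.001], [1.0, -0.005, -0.0], [-0.0, -0.001, -1.0]]
force: [-0.3, 0.3, 0.3]
opening: 1.0
```

```bash
python3 - <<'E'
from h import *
im=shot("wrist","w3"); cv2.imwrite("pics/w3c.png",cv2.resize(im[:250,110:510],None,fx=2,fy=2))
E
```

```text
(no output)
```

View pics/w3c.png

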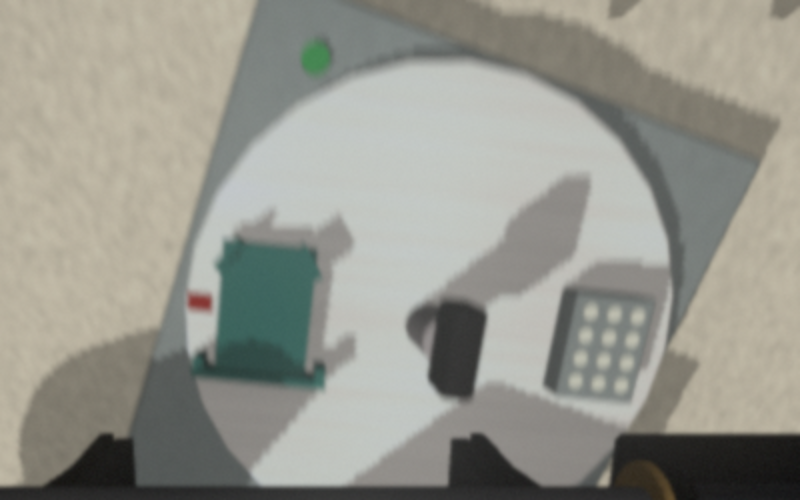

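```bash
python3 - <<'E'
from h import *
from scipy.optimize import least_squares
im,K,T=load("w3")
W=lambda a,z: ray(np.array(a,float)/2+[110,0],K,T,z)[:,:2]*1000
g=cv2.cvtColor(im,cv2.COLOR_BGR2GRAY).astype(float)
# disc rim: first strong drop along radial rays about a guess
c0=np.array([.61,-.144]); pts=[]
for a in np.radians(np.r_[-20:200:4]):
    r=np.arange(.120,.160,.0005); P=np.c_[c0[0]+r*np.cos(a),c0[1]+r*np.sin(a),np.full(len(r),.05)]
    uv=proj(P,K,T).astype(np.float32); v=cv2.remap(g.astype(np.float32),uv[:,:1],uv[:,1:],1).ravel()
    if uv[:,1].max()>215: continue
    v=cv2.GaussianBlur(v.reshape(-1,1),(1,9),0).ravel(); d=np.diff(v); k=d.argmin()
    if d[k]<-.6: pts.append(P[k,:2]*1000)
pts=np.array(pts)
f=least_squares(lambda q:np.hypot(*(pts-q[:2]).T)-q[2],[610,-144,142],loss="soft_l1"); print("disc",f.x.round(1),len(pts))
f=least_squares(lambda q:np.hypot(*(pts-q[:2]).T)-142,[610,-144],loss="soft_l1"); print("disc r142",f.x.round(1),np.abs(f.fun).mean().round(2))
ax=f.x[:2]
print("mark",W([[200,302]],.05).round(1))
E_=W([[224,268],[217,365],[318,268],[309,370]],.062); print("ped edges",E_.round(1).tolist())
for i in(0,2): d=E_[i]-E_[i+1]; print("heading",np.degrees(np.arctan2(d[1],d[0])).round(1))
print("wall outer top",W([[193,378],[325,388]],.07).round(1).tolist(),"front guides top",W([[228,238],[316,250]],.07).round(1).tolist())
k=W([[444,298],[487,307],[470,398],[430,388]],.132);print("knob",k.round(1).tolist(),k.mean(0).round(1))
mk=W([[200,302]],.05)[0]; d=mk-ax; print("mark heading from axis",np.degrees(np.arctan2(d[1],d[0])).round(1),np.hypot(*d).round(1))
# top camera mark / pointer
im,K,T=load("top0"); hsv=cv2.cvtColor(im,cv2.COLOR_BGR2HSV)
red=cv2.inRange(hsv,(0,120,70),(8,255,255))|cv2.inRange(hsv,(172,120,70),(180,255,255)); n,l,st,c=cv2.connectedComponentsWithStats(red)
for i in range(1,n):
    if st[i,4]>5 and c[i][0]>250: print("top red",st[i].tolist(),(ray(c[i],K,T,.05)[0]*1000).round(1))
E
```

```text
disc [ 612.8 -146.1  140.4] 55
disc r142 [ 612.7 -148. ] 1.34
mark [[ 481.1 -133.3]]
ped edges [[496.9, -112.9], [491.1, -167.9], [548.7, -113.2], [543.9, -171.1]]
heading 84.0
heading 85.2
wall outer top [[478.3, -173.4], [552.7, -179.7]] front guides top [[500.4, -96.5], [547.2, -103.0]]
knob [[602.1, -120.8], [621.6, -125.0], [616.8, -167.5], [598.0, -162.5]] [ 609.6 -144. ]
mark heading from axis 173.6 132.4
top red [396, 187, 16, 7, 47] [ 557.3 -297.1   50. ]
top red [333, 223, 2, 4, 8] [ 479.4 -132.7   50. ]
```

```bash
python3 - <<'E'
from h import *
R=Rz(40,33); G=np.array([.461,.1557,.037]); tcp=G+.019*R[:,2]
print(tcp.round(4))
a=plan(tcp-.16*R[:,2],R,1)
plan(tcp-.05*R[:,2],R,1,n=5,p0=a[0],R0=R)
E
```

```text
[0.4543 0.1636 0.0211]
[[1.15, 3.18, -3.93, 2.55, -0.25, 0.92, 1.0], [1.15, 3.18, -3.93, 2.5, -0.06, 1.06, 1.0], [1.15, 3.18, -3.93, 2.44, 0.13, 1.2, 1.0], [1.15, 3.18, -3.93, 2.35, 0.32, 1.33, 1.0], [1.15, 3.18, -3.93, 2.25, 0.51, 1.45, 1.0]]
[[1.15, 3.18, -3.93, 2.12, 0.69, 1.56, 1.0], [1.15, 3.18, -3.93, 1.98, 0.86, 1.65, 1.0], [1.15, 3.18, -3.93, 1.82, 1.03, 1.74, 1.0], [1.15, 3.18, -3.93, 1.65, 1.18, 1.81, 1.0], [1.15, 3.18, -3.93, 1.46, 1.33, 1.88, 1.0]]
[[0.0, 0.0, 0.0, 0.0, -0.0, 2.2, 1.0], [0.0, 0.0, 0.0, 0.0, -0.0, 2.2, 1.0], [0.0, 0.0, 0.0, 0.0, -0.0, 2.2, 1.0], [0.0, 0.0, 0.0, 0.0, -0.0, 2.2, 1.0], [0.0, 0.0, 0.0, 0.0, -0.0, 2.2, 1.0]]
```

Request:
{"op": "send_rows", "data": {
  "moves": [
    [[1.15,3.2,-3.9,2.55,-0.25,0.9,1],[1.15,3.2,-3.9,2.5,-0.05,1.05,1],[1.15,3.2,-3.9,2.45,0.15,1.2,1],[1.15,3.2,-3.9,2.35,0.3,1.35,1],[1.15,3.2,-3.9,2.25,0.5,1.45,1]]
  ]
}}

```text
time_s: 5.4
position: [0.5205, -0.024, 0.2039]
tcp_rot: [[-0.313, 0.939, -0.144], [0.905, 0.341, 0.255], [0.288, -0.05, -0.956]]
force: [0.3, -0.7, -0.6]
opening: 0.999
```

Request:
{"op": "send_rows", "data": {
  "moves": [
    [[1.15,3.2,-3.9,2.1,0.7,1.55,1],[1.15,3.2,-3.9,2,0.85,1.65,1],[1.15,3.2,-3.9,1.8,1.05,1.75,1],[1.15,3.2,-3.9,1.65,1.2,1.8,1],[1.15,3.2,-3.9,1.45,1.35,1.9,1]]
  ]
}}

```text
time_s: 5.9
position: [0.5098, 0.1037, 0.1579]
tcp_rot: [[-0.538, 0.766, -0.351], [0.638, 0.642, 0.424], [0.551, 0.004, -0.835]]
force: [1.3, -0.1, 0.1]
opening: 0.997
```

```bash
python3 - <<'E'
from h import *
im=shot("wrist","w4"); cv2.imwrite("pics/w4c.png",cv2.resize(im,None,fx=1.5,fy=1.5))
R=Rz(40,33); G=np.array([.461,.1557,.037]); tcp=G+.019*R[:,2]
print(readout.read_state()["joint_positions"].round(0),readout.read_state()["position"])
plan(tcp-.05*R[:,2],R,1,n=5)
_,K,T=load("w4"); print(proj([[.461,.1557,.066],G],K,T)*1.5)
E
```

```text
[-13.  38.  89.  20.  82. -61.] [0.50889196 0.10691375 0.15593086]
[[0.02, -0.15, 0.05, -0.18, -0.11, 2.11, 1.0], [0.02, -0.15, 0.05, -0.17, -0.11, 2.12, 1.0], [0.02, -0.15, 0.05, -0.17, -0.11, 2.12, 1.0], [0.02, -0.15, 0.05, -0.16, -0.11, 2.12, 1.0], [0.02, -0.15, 0.05, -0.16, -0.11, 2.12, 1.0]]
[[373.85927254 263.3574101 ]
 [374.50529898 279.13085784]]
```

View pics/w4c.png

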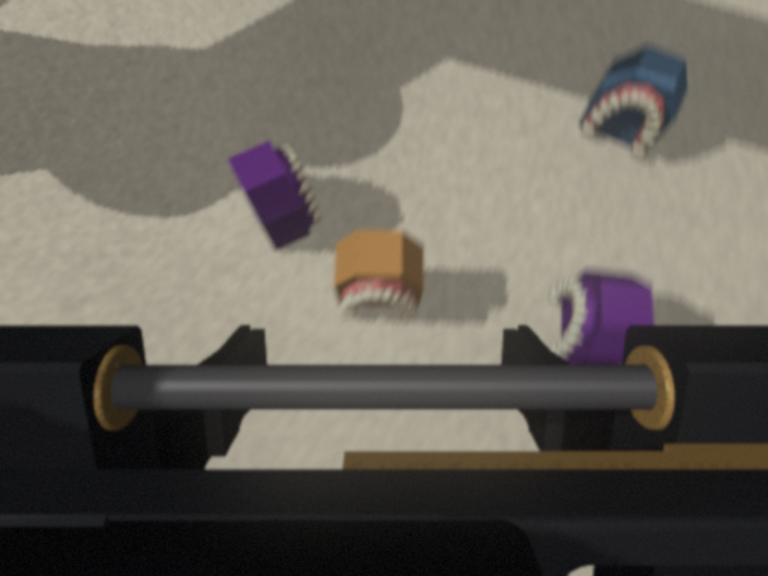

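The ochre model is at crop (379,262), aligned with the jaws, and its true lateral offset is about -3.5 mm in tool y. Both purple models are clear of the gripper. I'll approach and grip.

Request:
{"op": "send_rows", "data": {
  "moves": [
    [[0,-0.15,0,-0.17,-0.07,2.1,1],[0,-0.15,0,-0.17,-0.07,2.1,1],[0,-0.15,0,-0.17,-0.07,2.1,1],[0,-0.15,0,-0.17,-0.07,2.1,1],[0,-0.15,0,-0.17,-0.07,2.1,1]]
  ]
}}

```text
time_s: 6.45
position: [0.4752, 0.1395, 0.0649]
tcp_rot: [[-0.542, 0.768, -0.342], [0.647, 0.641, 0.414], [0.537, 0.003, -0.843]]
force: [-0.2, 0.1, 0.3]
opening: 1.001
```

Request:
{"op": "send_rows", "data": {
  "moves": [
    [[0,0,0,0,0,1,1],[0,0,0,0,0,1,1],[0,0,0,0,0,1,1],[0,0,0,0,0,1,1],[0,0,0,0,0,1,1]]
  ]
}}

```text
time_s: 6.95
position: [0.4578, 0.1619, 0.0232]
tcp_rot: [[-0.543, 0.766, -0.343], [0.645, 0.643, 0.414], [0.538, 0.004, -0.843]]
force: [0.1, -0.0, 0.6]
opening: 1.002
```

```bash
python3 - <<'E'
from h import *
R=Rz(40,33); G=np.array([.461,.1557,.037]); tcp=G+.019*R[:,2]
s=readout.read_state(); print(s["position"],tcp,(s["tcp_rot"].T@(tcp-s["position"])*100).round(2),s["force"],s["tcp_rot"].round(3).tolist())
E
```

```text
[0.45779111 0.16186569 0.02319674] [0.45434834 0.16362714 0.02106526] [ 0.19 -0.15  0.37] [ 0.09965336 -0.01805947  0.61782567] [[-0.543, 0.766, -0.343], [0.645, 0.643, 0.414], [0.538, 0.004, -0.843]]
```

Request:
{"op": "send_rows", "data": {
  "moves": [
    [[0,0,0,0.15,0,0.3,1],[0,0,0,0,0,0,0.4],[0,0,0,0,0,0,0.3],[0,0,0,0,0,0,-1],[0,0,0,0,0,0,-1]]
  ]
}}

```text
time_s: 7.45
position: [0.4561, 0.1639, 0.0221]
tcp_rot: [[-0.543, 0.766, -0.343], [0.645, 0.643, 0.414], [0.538, 0.004, -0.843]]
force: [-0.4, 0.0, 0.0]
opening: 0.717
```

Request:
{"op": "send_rows", "data": {
  "moves": [
    [[0,0,0,0,0,0,-1],[0,0,0,0,0,0,-1],[0,0,0,0,0,0,-1],[0,0,0,0,0,0,-1],[0,0,0,0,0,0,-1]]
  ]
}}

```text
time_s: 7.95
position: [0.4559, 0.1638, 0.0221]
tcp_rot: [[-0.543, 0.766, -0.344], [0.644, 0.643, 0.414], [0.538, 0.003, -0.843]]
force: [0.9, -1.6, 3.7]
opening: 0.665
```

Gripped (opening 0.665 ≈ 58 mm). I'll lift straight up.

Request:
{"op": "send_rows", "data": {
  "moves": [
    [[0,0,0,0.8,0,-1.3,-1],[0,0,0,1.6,0,-2.5,-1],[0,0,0,1.6,0,-2.5,-1],[0,0,0,1.6,0,-2.5,-1],[0,0,0,1.6,0,-2.5,-1]]
  ]
}}

```text
time_s: 8.45
position: [0.455, 0.1638, 0.1575]
tcp_rot: [[-0.543, 0.766, -0.344], [0.644, 0.643, 0.414], [0.538, 0.003, -0.843]]
force: [0.5, -0.9, -1.6]
opening: 0.662
```

```bash
cat > place.py <<'E'
from h import *
# grasp: tool pose at pick, model pose at pick
Rt=np.array([[-.543,.766,-.344],[.644,.643,.414],[.538,.003,-.843]]); Rt=Rn.from_matrix(Rt).as_matrix(); pt=np.array([.4559,.1638,.0221])
y=Rt[:,1]*[1,1,0]; y/=np.linalg.norm(y); Rm=np.c_[np.cross(y,[0,0,1]),y,[0,0,1]]
gp=pt-.019*Rt[:,2]; e=np.array([.461,.1557,.033])-gp
mid=gp+e-y*(e@y)       # jaws centre it sideways
Rmt=Rm.T@Rt; tmt=Rm.T@(pt-mid)   # tool in model
def tool_at(pocket,hx,dz=0.):
    """tool pose with model seated; pocket xyz, hx heading of pocket x (deg)"""
    x=np.array([np.cos(np.radians(hx)),np.sin(np.radians(hx)),0]); up=np.array([0,0,1.])
    M=np.c_[up,np.cross(x,up),x]; m=np.array(pocket)+[0,0,.020+dz]
    return m+M@tmt, M@Rmt
PK=np.array([.5195,-.137,.062]); HX=84.5
E
python3 - <<'E'
from place import *
print("grasp in model mm",(Rm.T@(gp-mid)*1000).round(1), "sideways err",(e@y*1000).round(1))
p,R=tool_at(PK,HX,.09); print(p.round(3),R.round(2).tolist()); s=readout.read_state(); print(s["position"],s["opening"])
plan(p,R,-1,n=20)
E
```

```text
grasp in model mm [ 0.7 -0.   5.1] sideways err -1.3
[ 0.519 -0.148  0.163] [[0.05, 1.0, -0.08], [0.54, -0.09, -0.84], [-0.84, -0.0, -0.54]]
[0.4549727  0.16378847 0.15750348] 0.6623037986340695
[[0.55, -4.25, 2.45, -1.16, -0.76, -0.78, -1.0], [0.55, -4.25, 2.45, -1.25, -0.71, -0.68, -1.0], [0.55, -4.25, 2.45, -1.32, -0.66, -0.58, -1.0], [0.55, -4.25, 2.45, -1.39, -0.61, -0.47, -1.0], [0.55, -4.25, 2.45, -1.45, -0.56, -0.36, -1.0]]
[[0.55, -4.25, 2.45, -1.49, -0.5, -0.25, -1.0], [0.55, -4.25, 2.45, -1.52, -0.43, -0.13, -1.0], [0.55, -4.25, 2.45, -1.55, -0.37, -0.01, -1.0], [0.55, -4.25, 2.45, -1.56, -0.3, 0.11, -1.0], [0.55, -4.25, 2.45, -1.56, -0.23, 0.22, -1.0]]
[[0.55, -4.25, 2.45, -1.54, -0.16, 0.34, -1.0], [0.55, -4.25, 2.45, -1.52, -0.09, 0.46, -1.0], [0.55, -4.25, 2.45, -1.49, -0.03, 0.57, -1.0], [0.55, -4.25, 2.45, -1.44, 0.04, 0.68, -1.0], [0.55, -4.25, 2.45, -1.38, 0.11, 0.78, -1.0]]
[[0.55, -4.25, 2.45, -1.31, 0.18, 0.88, -1.0], [0.55, -4.25, 2.45, -1.24, 0.24, 0.97, -1.0], [0.55, -4.25, 2.45, -1.15, 0.3, 1.06, -1.0], [0.55, -4.25, 2.45, -1.05, 0.36, 1.14, -1.0], [0.55, -4.25, 2.45, -0.95, 0.41, 1.21, -1.0]]
```

Request:
{"op": "send_rows", "data": {
  "moves": [
    [[0.55,-4.25,2.45,-1.15,-0.75,-0.8,-1],[0.55,-4.25,2.45,-1.25,-0.7,-0.7,-1],[0.55,-4.25,2.45,-1.3,-0.65,-0.6,-1],[0.55,-4.25,2.45,-1.4,-0.6,-0.45,-1],[0.55,-4.25,2.45,-1.45,-0.55,-0.35,-1]]
  ]
}}

```text
time_s: 8.95
position: [0.4713, 0.0856, 0.1583]
tcp_rot: [[-0.466, 0.864, -0.192], [0.866, 0.49, 0.1], [0.18, -0.12, -0.976]]
force: [0.2, 0.3, -1.5]
opening: 0.664
```

Request:
{"op": "send_rows", "data": {
  "moves": [
    [[0.55,-4.25,2.45,-1.5,-0.5,-0.25,-1],[0.55,-4.25,2.45,-1.5,-0.45,-0.15,-1],[0.55,-4.25,2.45,-1.55,-0.35,0,-1],[0.55,-4.25,2.45,-1.55,-0.3,0.1,-1],[0.55,-4.25,2.45,-1.55,-0.25,0.2,-1]]
  ]
}}

```text
time_s: 9.45
position: [0.4867, 0.0081, 0.16]
tcp_rot: [[-0.322, 0.942, -0.088], [0.922, 0.291, -0.256], [-0.215, -0.164, -0.963]]
force: [-0.2, 0.1, -1.6]
opening: 0.666
```

Request:
{"op": "send_rows", "data": {
  "moves": [
    [[0.55,-4.25,2.45,-1.55,-0.15,0.35,-1],[0.55,-4.25,2.45,-1.5,-0.1,0.45,-1],[0.55,-4.25,2.45,-1.5,0,0.55,-1],[0.55,-4.25,2.45,-1.45,0.05,0.7,-1],[0.55,-4.25,2.45,-1.4,0.1,0.8,-1]]
  ]
}}

```text
time_s: 9.95
position: [0.5031, -0.07, 0.1611]
tcp_rot: [[-0.138, 0.989, -0.048], [0.803, 0.083, -0.59], [-0.58, -0.12, -0.806]]
force: [-0.0, 0.5, -1.4]
opening: 0.664
```

Request:
{"op": "send_rows", "data": {
  "moves": [
    [[0.55,-4.25,2.45,-1.3,0.2,0.9,-1],[0.55,-4.25,2.45,-1.25,0.25,0.95,-1],[0.55,-4.25,2.45,-1.15,0.3,1.05,-1],[0.55,-4.25,2.45,-1.05,0.35,1.15,-1],[0.55,-4.25,2.45,-0.95,0.4,1.2,-1]]
  ]
}}

```text
time_s: 10.45
position: [0.5193, -0.1478, 0.1622]
tcp_rot: [[0.054, 0.995, -0.08], [0.533, -0.096, -0.841], [-0.845, 0.003, -0.535]]
force: [0.9, 0.9, -1.0]
opening: 0.669
```

```bash
python3 - <<'E'
from place import *
im=shot("wrist","w5"); t=shot("top","t5"); sd=shot("side","s5")
tc=cv2.resize(t[120:270,250:450],None,fx=2,fy=2); sc=cv2.resize(sd[110:230,190:350],None,fx=2.5,fy=2.5)
out=np.zeros((600,800,3),np.uint8); out[:384*400//512,:400]=cv2.resize(im,(400,300)); out[:300,400:]=tc; out[300:600,:400]=sc
cv2.imwrite("pics/c5.png",out)
s=readout.read_state(); print(s["position"],s["opening"],s["joint_positions"].round(0))
p,R=tool_at(PK,HX,.09); plan(p,R,-1,n=5)
E
```

```text
[ 0.51895129 -0.14744238  0.16087331] 0.6643959285045378 [ -0.  43. 100. -65.  67.  49.]
[[-0.03, -0.0, 0.0, -0.03, -0.01, -0.01, -1.0], [-0.03, -0.0, 0.0, -0.03, -0.01, -0.01, -1.0], [-0.03, -0.0, 0.0, -0.03, -0.01, -0.01, -1.0], [-0.03, -0.0, 0.0, -0.03, -0.01, -0.01, -1.0], [-0.03, -0.0, 0.0, -0.03, -0.01, -0.01, -1.0]]
```

View pics/c5.png

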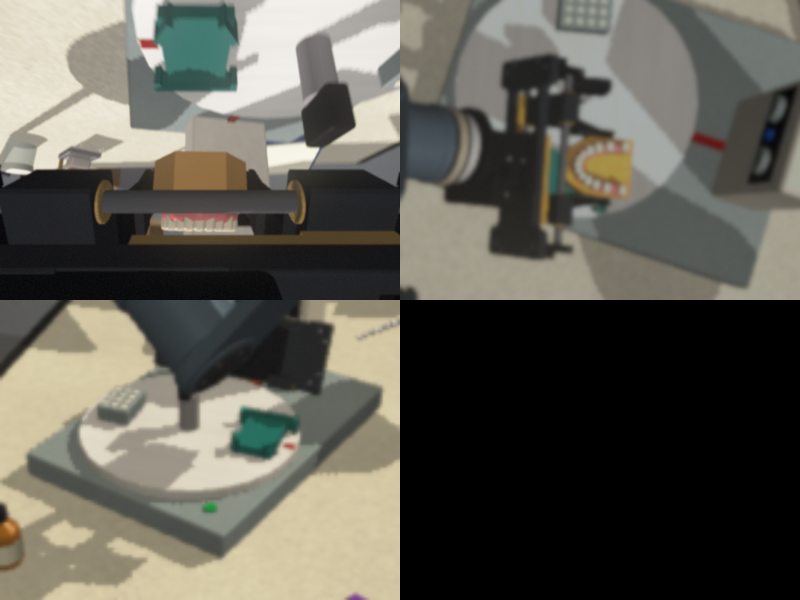

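Composite after the carry: the wrist view shows the held model (teeth toward the gripper, front facing the camera at (200,180)) and the whole pocket at (197,45). The top view shows teeth up with the front toward +y. I'll check the pocket estimate by overlaying it on two wrist views.

```bash
python3 - <<'E'
from place import *
out=[]
c=np.array([np.cos(np.radians(HX)),np.sin(np.radians(HX)),0]); yv=np.array([-c[1],c[0],0]); # pocket y outward
def W(x,y,z): return PK+c*x/1000+yv*y/1000+np.array([0,0,z/1000])
for f,b in (("w3",(190,100,110,110)),("w5",(160,0,160,130))):
    im,K,T=load(f); x0,y0,w,h=b; k=400/w
    o=cv2.resize(im[y0:y0+h,x0:x0+w],None,fx=k,fy=k,interpolation=cv2.INTER_CUBIC)
    def L(pts,col):
        q=((proj(np.array(pts),K,T)-[x0,y0]+.5)*k*16).astype(np.int32); cv2.polylines(o,[q],True,col,1,cv2.LINE_AA,4)
    L([W(-37,-26,0),W(37,-26,0),W(37,26,0),W(-37,26,0)],(0,255,255))
    L([W(-33,-29,0),W(11,-29,0),W(33,-14,0),W(33,14,0),W(11,29,0),W(-33,29,0)],(255,0,255))
    q=proj(np.array([W(0,37.5,-12)]),K,T)[0]; cv2.circle(o,tuple(((q-[x0,y0]+.5)*k).astype(int)),4,(255,0,0),1)
    cv2.imwrite("/tmp/x.png",o); out.append(cv2.resize(o,(400,int(h*k)))if 0 else cv2.copyMakeBorder(o,0,450-o.shape[0],0,0,0))
cv2.imwrite("pics/ov.png",np.hstack(out))
E
```

```text
(no output)
```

View pics/ov.png

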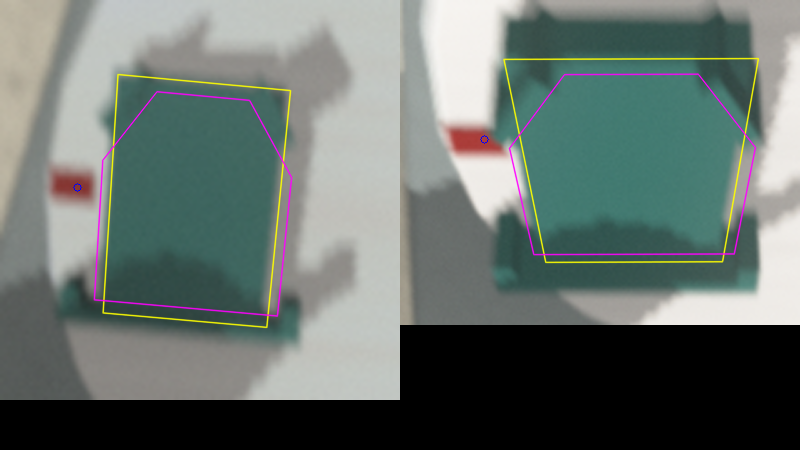

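```bash
python3 - <<'E'
from place import *
im,K,T=load("w5"); x0,y0,w,h=190,0,125,120; k=6
c=np.array([np.cos(np.radians(HX)),np.sin(np.radians(HX)),0]); yv=np.array([-c[1],c[0],0])
def W(x,y,z): return PK+c*x/1000+yv*y/1000+np.array([0,0,z/1000])
o=cv2.resize(im[y0:y0+98,x0:x0+w],None,fx=k,fy=k,interpolation=cv2.INTER_CUBIC)
o=cv2.convertScaleAbs(o,alpha=1.7,beta=-20)
for pts in ([W(-33,-29,0),W(11,-29,0),W(33,-14,0),W(33,14,0),W(11,29,0),W(-33,29,0)],[W(-35.5,-31.5,0),W(-35.5,31.5,0)],[W(-35.5,-31.5,8),W(-35.5,31.5,8)]):
    q=((proj(np.array(pts),K,T)-[x0,y0]+.5)*k*16).astype(np.int32); cv2.polylines(o,[q],True,(255,0,255),1,cv2.LINE_AA,4)
cv2.imwrite("pics/ov2.png",o)
E
```

```text
(no output)
```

View pics/ov2.png

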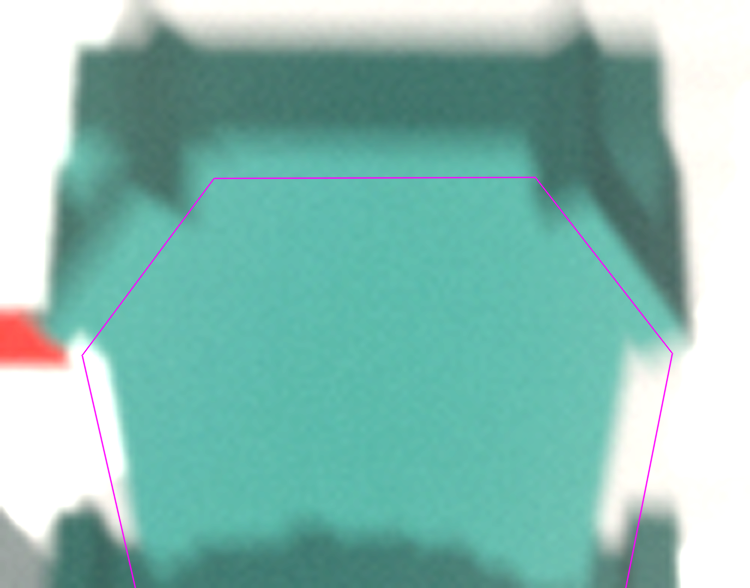

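The floor and guides sit about 1.5 mm to the left (-x) and about 1 mm toward the camera (+y) of the overlay, so I'm updating the pocket to (0.518, -0.136). I'll lower to 12 mm above the seat.

```bash
sed -i 's/^PK=.*/PK=np.array([.518,-.136,.062]); HX=84.5/' place.py; python3 - <<'E'
from place import *
p,R=tool_at(PK,HX,.035); plan(p,R,-1,n=5)
a,b=tool_at(PK,HX,.012); plan(a,b,-1,n=5,p0=p,R0=R)
E
```

```text
[[-0.03, -0.0, 0.0, 0.9, -0.04, 0.57, -1.0], [-0.03, -0.0, 0.0, 0.9, -0.04, 0.57, -1.0], [-0.03, -0.0, 0.0, 0.9, -0.04, 0.57, -1.0], [-0.03, -0.0, 0.0, 0.9, -0.04, 0.57, -1.0], [-0.03, -0.0, 0.0, 0.9, -0.04, 0.57, -1.0]]
[[0.0, 0.0, 0.0, 0.39, 0.0, 0.25, -1.0], [0.0, 0.0, 0.0, 0.39, 0.0, 0.25, -1.0], [0.0, 0.0, 0.0, 0.39, 0.0, 0.25, -1.0], [0.0, 0.0, 0.0, 0.39, 0.0, 0.25, -1.0], [0.0, 0.0, 0.0, 0.39, 0.0, 0.25, -1.0]]
```

Request:
{"op": "send_rows", "data": {
  "moves": [
    [[0,0,0,0.9,-0.04,0.57,-1],[0,0,0,0.9,-0.04,0.57,-1],[0,0,0,0.9,-0.04,0.57,-1],[0,0,0,0.9,-0.04,0.57,-1],[0,0,0,0.9,-0.04,0.57,-1]]
  ]
}}

```text
time_s: 11.1
position: [0.5175, -0.1473, 0.1075]
tcp_rot: [[0.051, 0.996, -0.079], [0.535, -0.094, -0.84], [-0.843, 0.0, -0.537]]
force: [-0.0, 0.1, -1.1]
opening: 0.668
```

Request:
{"op": "send_rows", "data": {
  "moves": [
    [[0,0,0,0.39,0,0.25,-1],[0,0,0,0.39,0,0.25,-1],[0,0,0,0.39,0,0.25,-1],[0,0,0,0.39,0,0.25,-1],[0,0,0,0.39,0,0.25,-1]]
  ]
}}

```text
time_s: 11.6
position: [0.5178, -0.1475, 0.0852]
tcp_rot: [[0.051, 0.996, -0.079], [0.534, -0.094, -0.84], [-0.844, 0.001, -0.537]]
force: [0.4, 0.8, -1.5]
opening: 0.664
```

```bash
python3 - <<'E'
from place import *
im=shot("wrist","w6"); t=shot("top","t6")
cv2.imwrite("pics/c6.png",np.hstack([cv2.resize(im[0:240,130:386],(400,375)),cv2.resize(t[160:260,290:397],(400,375))]))
s=readout.read_state(); p,R=tool_at(PK,HX,.012); print((s["position"]-p)*1000,s["force"].round(1),s["opening"])
p,R=tool_at(PK,HX,.002); plan(p,R,-1,n=5)
E
```

```text
[ 0.48292103 -0.64981268  0.34155807] [-0.  -0.5 -1.9] 0.6619322111934793
[[-0.02, 0.02, -0.01, 0.18, -0.01, 0.1, -1.0], [-0.02, 0.02, -0.01, 0.18, -0.01, 0.1, -1.0], [-0.02, 0.02, -0.01, 0.18, -0.01, 0.1, -1.0], [-0.02, 0.02, -0.01, 0.18, -0.01, 0.1, -1.0], [-0.02, 0.02, -0.01, 0.18, -0.01, 0.1, -1.0]]
```

View pics/c6.png

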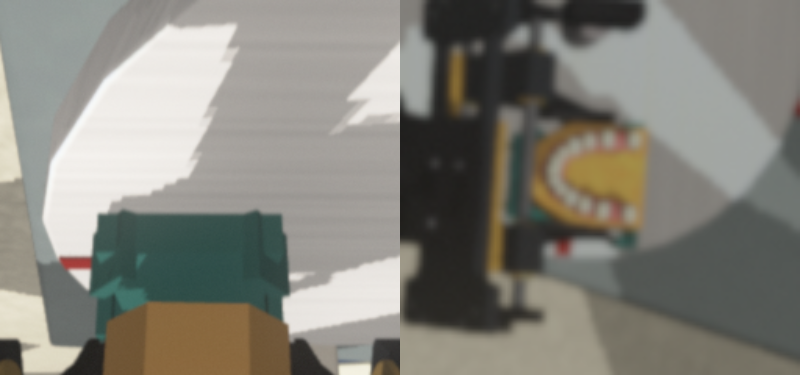

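```bash
python3 - <<'E'
from place import *
c=np.array([np.cos(np.radians(HX)),np.sin(np.radians(HX)),0]); yv=np.array([-c[1],c[0],0])
def W(x,y,z): return PK+c*x/1000+yv*y/1000+np.array([0,0,z/1000])
for f,rows in (("w5",(12,16,20,24,60,66,72,78)),("w6",(138,142,146,150,156,162,168,176,184,190))):
    im,K,T=load(f); hsv=cv2.cvtColor(im,cv2.COLOR_BGR2HSV); g=cv2.inRange(hsv,(72,70,30),(98,255,200))
    for r in rows:
        x=np.where(g[r,170:340])[0]+170
        if len(x): print(f,r,x.min(),x.max(),"mid",(x.min()+x.max())/2)
    for n,P in (("front bottom",(37,-12)),("front top",(37,0)),("x11",(11,0)),("heel",(-33,0))):
        q=proj(np.array([W(P[0],26,P[1]),W(P[0],-26,P[1])]),K,T); print(f,n,q.round(1).tolist(),"mid",q[:,0].mean().round(1))
im,K,T=load("w6"); hsv=cv2.cvtColor(im,cv2.COLOR_BGR2HSV); o=cv2.inRange(hsv,(9,115,50),(22,255,255))
for r in (200,210,220,230): x=np.where(o[r,150:350])[0]+150; print("ochre",r,x.min() if len(x) else 0,x.max() if len(x) else 0)
mp=np.array([W(33,y,20+12+d) for y in (14,-14) for d in (-20,10)]); print(proj(mp,K,T).round(1).tolist())
E
```

```text
w5 12 204 297 mid 250.5
w5 16 204 298 mid 251.0
w5 20 203 298 mid 250.5
w5 24 202 299 mid 250.5
w5 60 208 292 mid 250.0
w5 66 210 291 mid 250.5
w5 72 211 290 mid 250.5
w5 78 212 289 mid 250.5
w5 front bottom [[198.7, 3.5], [298.7, 3.1]] mid 248.7
w5 front top [[197.5, 21.7], [299.8, 21.4]] mid 248.6
w5 x11 [[205.3, 57.6], [293.9, 57.3]] mid 249.6
w5 heel [[214.6, 100.5], [286.8, 100.2]] mid 250.7
w6 138 288 294 mid 291.0
w6 142 227 308 mid 267.5
w6 146 218 309 mid 263.5
w6 150 217 310 mid 263.5
w6 156 191 311 mid 251.0
w6 162 191 311 mid 251.0
w6 168 191 308 mid 249.5
w6 176 190 311 mid 250.5
w6 184 189 307 mid 248.0
w6 190 192 308 mid 250.0
w6 front bottom [[193.5, 137.0], [310.1, 136.9]] mid 251.8
w6 front top [[191.9, 161.9], [311.6, 161.8]] mid 251.7
w6 x11 [[201.6, 181.5], [302.9, 181.4]] mid 252.3
w6 heel [[212.6, 203.9], [293.1, 203.8]] mid 252.8
ochre 200 212 298
ochre 210 199 312
ochre 220 198 313
ochre 230 197 314
[[219.6, 191.0], [217.1, 261.6], [284.0, 190.9], [286.2, 261.5]]
```

Compared in the same image, the model is about 2 mm to the right (tool +y) of the pocket's centre line, which is a camera-mount bias. I'm correcting by -2 mm and a heading of 84°, then lowering gently.

```bash
sed -i 's/^PK=.*/PK=np.array([.5163,-.136,.062]); HX=84.0/' place.py; python3 - <<'E'
from place import *
p,R=tool_at(PK,HX,.009); plan(p,R,-1,n=5)
a,b=tool_at(PK,HX,.002); plan(a,b,-1,n=5,p0=p,R0=R)
E
```

```text
[[0.07, 0.02, 0.05, 0.06, -0.05, 0.03, -1.0], [0.07, 0.02, 0.05, 0.06, -0.05, 0.03, -1.0], [0.07, 0.02, 0.05, 0.06, -0.05, 0.03, -1.0], [0.07, 0.02, 0.05, 0.06, -0.05, 0.03, -1.0], [0.07, 0.02, 0.05, 0.06, -0.05, 0.03, -1.0]]
[[0.0, 0.0, 0.0, 0.12, 0.0, 0.08, -1.0], [0.0, 0.0, 0.0, 0.12, 0.0, 0.08, -1.0], [0.0, 0.0, 0.0, 0.12, 0.0, 0.08, -1.0], [0.0, 0.0, 0.0, 0.12, 0.0, 0.08, -1.0], [0.0, 0.0, 0.0, 0.12, 0.0, 0.08, -1.0]]
```

Request:
{"op": "send_rows", "data": {
  "moves": [
    [[0.07,0,0.05,0.06,-0.05,0.03,-1],[0.07,0,0.05,0.06,-0.05,0.03,-1],[0.07,0,0.05,0.06,-0.05,0.03,-1],[0.07,0,0.05,0.06,-0.05,0.03,-1],[0.07,0,0.05,0.06,-0.05,0.03,-1]]
  ]
}}

```text
time_s: 12.2
position: [0.5152, -0.1469, 0.0821]
tcp_rot: [[0.055, 0.995, -0.085], [0.534, -0.102, -0.839], [-0.844, 0.001, -0.537]]
force: [0.3, 0.4, -1.9]
opening: 0.664
```

Request:
{"op": "send_rows", "data": {
  "moves": [
    [[0,0,0,0.12,0,0.08,-1],[0,0,0,0.12,0,0.08,-1],[0,0,0,0.12,0,0.08,-1],[0,0,0,0.12,0,0.08,-1],[0,0,0,0.1,0,0.06,-1]]
  ]
}}

```text
time_s: 12.7
position: [0.5152, -0.147, 0.075]
tcp_rot: [[0.055, 0.995, -0.085], [0.534, -0.102, -0.839], [-0.844, 0.001, -0.537]]
force: [-0.5, -0.4, -1.8]
opening: 0.664
```

```bash
python3 - <<'E'
from place import *
im=shot("wrist","w7")
s=readout.read_state(); p,R=tool_at(PK,HX,.0); print((s["position"]-p)*1000,s["force"].round(1),s["opening"])
plan(p,R,-1,n=5)
hsv=cv2.cvtColor(im,cv2.COLOR_BGR2HSV); g=cv2.inRange(hsv,(72,70,30),(98,255,200)); o=cv2.inRange(hsv,(9,115,50),(22,255,255))
for n,m,rr in (("g",g,range(140,200,8)),("o",o,range(190,240,8))):
  for r in rr:
    x=np.where(m[r,170:340])[0]+170
    if len(x): print(n,r,x.min(),x.max(),(x.min()+x.max())/2)
cv2.imwrite("pics/c7.png",cv2.resize(im[110:240,160:350],None,fx=4,fy=4))
E
```

```text
[-0.09858333 -0.18820541  2.25603824] [ 0.  -0.2 -2. ] 0.666698021282379
[[0.0, 0.02, -0.01, 0.04, 0.0, 0.02, -1.0], [0.0, 0.02, -0.01, 0.04, 0.0, 0.02, -1.0], [0.0, 0.02, -0.01, 0.04, 0.0, 0.02, -1.0], [0.0, 0.02, -0.01, 0.04, 0.0, 0.02, -1.0], [0.0, 0.02, -0.01, 0.04, 0.0, 0.02, -1.0]]
g 164 223 315 269.0
g 172 199 317 258.0
g 180 195 317 256.0
g 188 194 317 255.5
g 196 194 307 250.5
o 198 223 290 256.5
o 206 219 294 256.5
o 214 199 313 256.0
o 222 198 314 256.0
o 230 197 314 255.5
o 238 196 315 255.5
```

View pics/c7.png

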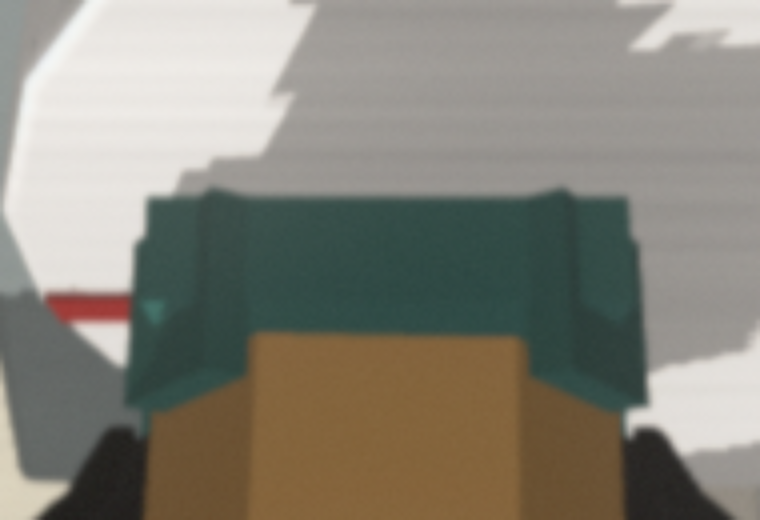

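The model is inside and centred between the guides (front at crop cols 248-525, guides at 245 and 528) with no contact force. I'll lower the last millimetres.

Request:
{"op": "send_rows", "data": {
  "moves": [
    [[0,0,0,0.04,0,0.03,-1],[0,0,0,0.04,0,0.03,-1],[0,0,0,0.04,0,0.02,-1],[0,0,0,0,0,0,-1],[0,0,0,0,0,0,-1]]
  ]
}}

```text
time_s: 13.25
position: [0.5152, -0.1471, 0.0737]
tcp_rot: [[0.055, 0.995, -0.085], [0.534, -0.102, -0.839], [-0.844, 0.001, -0.537]]
force: [0.4, -0.5, -1.2]
opening: 0.663
```

Request:
{"op": "send_rows", "data": {
  "moves": [
    [[0,0,0,0.03,0,0.02,-1],[0,0,0,0.03,0,0.02,-1],[0,0,0,0,0,0,-1],[0,0,0,0,0,0,-1],[0,0,0,0,0,0,-1]]
  ]
}}

```text
time_s: 13.75
position: [0.5152, -0.1471, 0.0732]
tcp_rot: [[0.055, 0.995, -0.085], [0.534, -0.102, -0.84], [-0.844, 0.001, -0.537]]
force: [0.5, -0.4, -0.5]
opening: 0.663
```

Request:
{"op": "send_rows", "data": {
  "moves": [
    [[0,0,0,0.04,0,0.03,-1],[0,0,0,0.04,0,0.03,-1],[0,0,0,0,0,0,-1],[0,0,0,0,0,0,-1],[0,0,0,0,0,0,-1]]
  ]
}}

```text
time_s: 14.25
position: [0.5152, -0.1476, 0.0731]
tcp_rot: [[0.055, 0.995, -0.085], [0.532, -0.102, -0.841], [-0.845, 0.001, -0.535]]
force: [-0.5, 0.6, 4.6]
opening: 0.662
```

Seated: contact at about 6 N, and the height agrees with the text to 0.3 mm. I'll release and retract along the fingers.

Request:
{"op": "send_rows", "data": {
  "moves": [
    [[0,0,0,-0.03,0,-0.02,-1],[0,0,0,0,0,0,0.4],[0,0,0,0,0,0,0.6],[0,0,0,0,0,0,1],[0,0,0,0,0,0,1]]
  ]
}}

```text
time_s: 14.75
position: [0.5151, -0.1471, 0.0719]
tcp_rot: [[0.055, 0.995, -0.085], [0.535, -0.102, -0.839], [-0.843, 0.001, -0.537]]
force: [-0.3, 0.5, 1.0]
opening: 0.891
```

Request:
{"op": "send_rows", "data": {
  "moves": [
    [[0,0,0,0,0,0,1],[0,0,0,0,0,0,1],[0,0,0,0,0,0,1],[0,0,0,0,0,-0.5,1],[0,0,0,0,0,-1,1]]
  ]
}}

```text
time_s: 15.25
position: [0.5161, -0.1345, 0.0804]
tcp_rot: [[0.055, 0.995, -0.087], [0.534, -0.103, -0.839], [-0.844, -0.0, -0.537]]
force: [0.4, 0.4, 0.1]
opening: 1.004
```

Request:
{"op": "send_rows", "data": {
  "moves": [
    [[0,0,0,0,0,-2,1],[0,0,0,0,0,-2.5,1],[0,0,0,0,0,-2.5,1],[0,0,0,0,0,-2.5,1],[0,0,0,0,0,-2.5,1]]
  ]
}}

```text
time_s: 15.75
position: [0.5266, -0.0322, 0.1458]
tcp_rot: [[0.055, 0.995, -0.085], [0.535, -0.101, -0.839], [-0.843, 0.001, -0.537]]
force: [0.6, 0.4, 0.3]
opening: 1.001
```

Released. I'll look from above to check the seating and find the knob.

```bash
python3 - <<'E'
from place import *
s=readout.read_state()
p,R=plan([.53,-.03,.24],s["tcp_rot"],0,n=5)
plan([.6108,-.1465,.24],Rz(-6,0),0,p0=p,R0=R,n=10)
E
```

```text
[[0.0, 0.0, 0.0, -1.56, 0.06, -1.05, 0.0], [0.0, 0.0, 0.0, -1.56, 0.06, -1.05, 0.0], [0.0, 0.0, 0.0, -1.56, 0.06, -1.05, 0.0], [0.0, 0.0, 0.0, -1.56, 0.06, -1.05, 0.0], [0.0, 0.0, 0.0, -1.56, 0.06, -1.05, 0.0]]
[[0.01, 5.75, 0.02, -0.58, 0.92, 0.91, 0.0], [0.01, 5.75, 0.02, -0.67, 0.92, 0.85, 0.0], [0.01, 5.75, 0.02, -0.75, 0.92, 0.78, 0.0], [0.01, 5.75, 0.02, -0.82, 0.92, 0.7, 0.0], [0.01, 5.75, 0.02, -0.89, 0.92, 0.61, 0.0]]
[[0.01, 5.75, 0.02, -0.94, 0.92, 0.52, 0.0], [0.01, 5.75, 0.02, -0.99, 0.92, 0.42, 0.0], [0.01, 5.75, 0.02, -1.03, 0.92, 0.32, 0.0], [0.01, 5.75, 0.02, -1.05, 0.92, 0.21, 0.0], [0.01, 5.75, 0.02, -1.07, 0.93, 0.11, 0.0]]
```

Request:
{"op": "send_rows", "data": {
  "moves": [
    [[0,0,0,-1.55,0.06,-1.05,0],[0,0,0,-1.55,0.06,-1.05,0],[0,0,0,-1.55,0.06,-1.05,0],[0,0,0,-1.55,0.06,-1.05,0],[0,0,0,-1.55,0.06,-1.05,0]]
  ]
}}

```text
time_s: 16.25
position: [0.5296, -0.0306, 0.2396]
tcp_rot: [[0.055, 0.995, -0.085], [0.535, -0.101, -0.839], [-0.843, 0.001, -0.537]]
force: [0.2, -0.7, 0.9]
opening: 0.632
```

Request:
{"op": "send_rows", "data": {
  "moves": [
    [[0,5.75,0,-0.6,0.92,0.9,0],[0,5.75,0,-0.65,0.92,0.85,0],[0,5.75,0,-0.75,0.92,0.8,0],[0,5.75,0,-0.8,0.92,0.7,0],[0,5.75,0,-0.9,0.92,0.6,0]]
  ]
}}

```text
time_s: 16.75
position: [0.5704, -0.089, 0.2393]
tcp_rot: [[0.089, 0.995, -0.046], [0.874, -0.1, -0.475], [-0.477, 0.002, -0.879]]
force: [-0.1, -0.3, 0.1]
opening: 0.501
```

Request:
{"op": "send_rows", "data": {
  "moves": [
    [[0,5.75,0,-0.95,0.92,0.5,0],[0,5.75,0,-1,0.92,0.4,0],[0,5.75,0,-1.05,0.92,0.3,0],[0,5.75,0,-1.05,0.92,0.2,0],[0,5.75,0,-1.05,0.92,0.1,0]]
  ]
}}

```text
time_s: 17.25
position: [0.6109, -0.1472, 0.2405]
tcp_rot: [[0.1, 0.995, 0.003], [0.995, -0.1, 0.004], [0.004, 0.003, -1.0]]
force: [0.1, 0.0, -0.2]
opening: 0.498
```

```bash
python3 - <<'E'
from place import *
im=shot("wrist","w8"); t=shot("top","t8"); cv2.imwrite("pics/t8c.png",cv2.resize(t[90:270,250:480],None,fx=3,fy=3))
cv2.imwrite("pics/c8.png",np.hstack([cv2.resize(im[:250,120:420],(480,400)),cv2.resize(t[120:250,270:370],(308,400))]))
s=readout.read_state(); print(s["position"],s["tcp_rot"].round(3).tolist())
plan([.6108,-.1465,.24],Rz(-6,0),0,n=5)
_,K,T=load("w8"); g=cv2.cvtColor(im,cv2.COLOR_BGR2GRAY)
b=(g[:215]<55).astype(np.uint8); n,l,st,c=cv2.connectedComponentsWithStats(b)
for i in range(1,n):
    if st[i,4]>60:
        ys,xs=np.where(l==i); P=ray(np.c_[xs,ys],K,T,.132)[:,:2]*1000; r=cv2.minAreaRect(P.astype(np.float32)); print(st[i].tolist(),np.round(r[0],1),np.round(r[1],1),round(r[2],1))
print(proj([[.6108,-.1465,.132]],K,T))
E
```

```text
[ 0.61151546 -0.15159728  0.24004219] [[0.106, 0.994, 0.004], [0.994, -0.106, -0.001], [-0.001, 0.004, -1.0]]
[[0.04, 0.01, -0.01, 0.1, -0.03, 0.0, 0.0], [0.04, 0.01, -0.01, 0.1, -0.02, 0.0, 0.0], [0.04, 0.01, -0.01, 0.1, -0.02, 0.0, 0.0], [0.04, 0.01, -0.01, 0.1, -0.02, 0.0, 0.0], [0.04, 0.01, -0.01, 0.1, -0.02, 0.0, 0.0]]
[[253.99238622 187.35460036]]
```

View pics/c8.png

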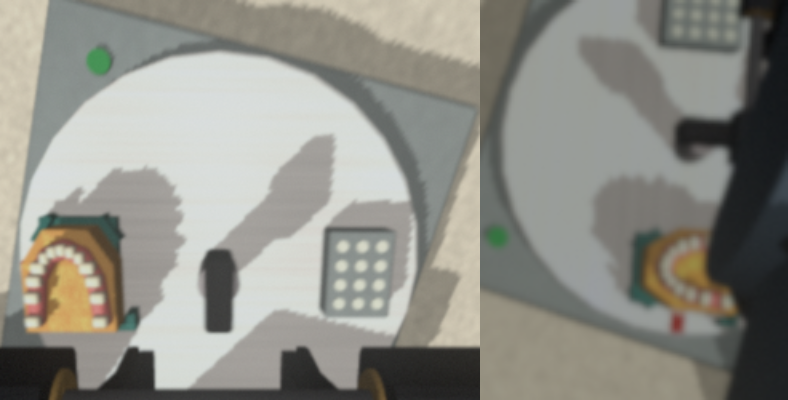

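The model is seated between wall and guides, teeth up, at crop (70,280), and the knob bar at (217,290) is aligned with the jaws. I'll descend and grip it.

Request:
{"op": "send_rows", "data": {
  "moves": [
    [[0,0,0,0.25,-0.04,1,0],[0,0,0,0.25,0,2,0],[0,0,0,0,0,2,0],[0,0,0,0,0,2,0],[0,0,0,0,0,2,0]]
  ]
}}

```text
time_s: 17.85
position: [0.6095, -0.1397, 0.1478]
tcp_rot: [[0.098, 0.995, -0.002], [0.995, -0.098, 0.0], [-0.0, -0.002, -1.0]]
force: [0.1, 0.3, 0.2]
opening: 0.499
```

Request:
{"op": "send_rows", "data": {
  "moves": [
    [[0,0,0,0,0,1.2,0],[0,0,0,0,0,1.2,0],[0,0,0,0,0,1,0],[0,0,0,0,0,0.6,0],[0,0,0,0,0,0.3,0]]
  ]
}}

```text
time_s: 18.35
position: [0.6106, -0.1428, 0.1058]
tcp_rot: [[0.102, 0.995, 0.0], [0.995, -0.102, -0.0], [-0.0, 0.0, -1.0]]
force: [-0.3, 0.0, -0.1]
opening: 0.501
```

Request:
{"op": "send_rows", "data": {
  "moves": [
    [[0,0,0,0,0,0,0],[0,0,0,0,0,0,-0.3],[0,0,0,0,0,0,-0.5],[0,0,0,0,0,0,-0.6],[0,0,0,0,0,0,-1]]
  ]
}}

```text
time_s: 18.85
position: [0.6108, -0.143, 0.1066]
tcp_rot: [[0.102, 0.995, 0.001], [0.995, -0.102, -0.001], [-0.001, 0.001, -1.0]]
force: [-0.7, 1.5, 1.2]
opening: 0.223
```

Request:
{"op": "send_rows", "data": {
  "moves": [
    [[0,0,0,0,0,0,-1],[0,0,0,0,0,0,-1],[0,0,0,0,0,0,-1],[0,0,0,0,0,0,-1],[0,0,0,0,0,0,-1]]
  ]
}}

```text
time_s: 19.35
position: [0.6113, -0.1431, 0.1065]
tcp_rot: [[0.102, 0.995, 0.002], [0.995, -0.102, -0.001], [-0.001, 0.002, -1.0]]
force: [2.4, 0.7, 0.5]
opening: 0.181
```

```bash
python3 - <<'E'
from h import *
t,K,T=load("t8"); hsv=cv2.cvtColor(t,cv2.COLOR_BGR2HSV)
red=cv2.inRange(hsv,(0,110,60),(8,255,255))|cv2.inRange(hsv,(172,110,60),(180,255,255)); n,l,st,c=cv2.connectedComponentsWithStats(red)
for i in range(1,n):
    if st[i,4]>3 and c[i][0]>250: print(st[i].tolist(),c[i].round(1),(ray(c[i],K,T,.05)[0]*1000).round(1))
# pointer bar axis + angle from top0
t,K,T=load("top0"); hsv=cv2.cvtColor(t,cv2.COLOR_BGR2HSV)
red=cv2.inRange(hsv,(0,90,60),(8,255,255))|cv2.inRange(hsv,(172,90,60),(180,255,255)); ys,xs=np.where(red[180:200,390:416]); P=ray(np.c_[xs+390,ys+180],K,T,.045)[:,:2]*1000
v=cv2.fitLine(P.astype(np.float32),cv2.DIST_L2,0,.01,.01).ravel(); print("bar heading",np.degrees(np.arctan2(v[1],v[0])),v[2:])
for ax in ([611,-146.5],[612.5,-148]):
    d=v[2:]-ax; print("from axis",np.degrees(np.arctan2(d[1],d[0])))
s=readout.read_state(); print(s["position"],s["force"],s["tcp_rot"][:,1])
E
```

```text
[333, 223, 2, 4, 8] [333.5 224.5] [ 479.4 -132.7   50. ]
bar heading 71.87399 [ 556.61066 -299.94983]
from axis -109.51655702168038
from axis -110.19425152614092
[ 0.61133723 -0.14310279  0.10652395] [2.38158288 0.7095325  0.5198878 ] [ 0.99480416 -0.10178071  0.00231659]
```

Knob gripped (15.7 mm). The pointer heading is about -109.5° and the mark is at 174°, so I need to turn it +76.5°, rotating about the axis with a smooth ramp.

Request:
{"op": "send_rows", "data": {
  "moves": [
    [[0,0,-1.5,0,-0.01,0,-1],[0,0,-3,0,-0.02,0,-1],[0,0,-4.5,0,-0.03,0,-1],[0,0,-6,0,-0.04,0,-1],[0,0,-6,0,-0.03,0,-1]]
  ]
}}

```text
time_s: 19.85
position: [0.6104, -0.1431, 0.1065]
tcp_rot: [[-0.266, 0.964, 0.003], [0.964, 0.266, -0.001], [-0.002, 0.003, -1.0]]
force: [3.9, -0.0, 0.8]
opening: 0.183
```

Request:
{"op": "send_rows", "data": {
  "moves": [
    [[0,0,-6,0,-0.04,0,-1],[0,0,-6,0,-0.03,0,-1],[0,0,-6,0,-0.04,0,-1],[0,0,-6,0,-0.03,0,-1],[0,0,-6,0,-0.04,0,-1]]
  ]
}}

```text
time_s: 20.35
position: [0.6094, -0.1438, 0.1066]
tcp_rot: [[-0.712, 0.702, 0.004], [0.702, 0.713, -0.001], [-0.004, 0.002, -1.0]]
force: [5.0, 0.5, -0.6]
opening: 0.18
```

Request:
{"op": "send_rows", "data": {
  "moves": [
    [[0,0,-6,0,-0.03,0,-1],[0,0,-6,0,-0.04,0,-1],[0,0,-6,0,-0.03,0,-1],[0,0,-4.5,0,-0.03,0,-1],[0,0,-3,0,-0.02,0,-1]]
  ]
}}

```text
time_s: 20.85
position: [0.6088, -0.1447, 0.1065]
tcp_rot: [[-0.945, 0.328, 0.005], [0.328, 0.945, -0.0], [-0.005, 0.001, -1.0]]
force: [5.3, 1.5, -0.3]
opening: 0.182
```

Request:
{"op": "send_rows", "data": {
  "moves": [
    [[0,0,0,0,0,0,-1],[0,0,0,0,0,0,-1],[0,0,0,0,0,0,-1],[0,0,0,0,0,0,-1],[0,0,0,0,0,0,-1]]
  ]
}}

```text
time_s: 21.35
position: [0.6088, -0.1447, 0.1065]
tcp_rot: [[-0.944, 0.33, 0.005], [0.33, 0.944, -0.0], [-0.005, 0.001, -1.0]]
force: [5.7, 1.1, -0.8]
opening: 0.182
```

```bash
cat > red.py <<'E'
from h import *
import sys
f=sys.argv[1]
for n in ("top","side"):
    t=shot(n,f+n); _,K,T=load(f+n); hsv=cv2.cvtColor(t,cv2.COLOR_BGR2HSV)
    red=cv2.inRange(hsv,(0,100,60),(8,255,255))|cv2.inRange(hsv,(172,100,60),(180,255,255)); m,l,st,c=cv2.connectedComponentsWithStats(red)
    for i in range(1,m):
        if st[i,4]>3:
            P=ray(c[i],K,T,.05)[0]
            if .35<P[0]<.8 and -.4<P[1]<0:
                ys,xs=np.where(l==i); Q=(ray(np.c_[xs,ys],K,T,.05)[:,:2]*1000).astype(np.float32); v=cv2.fitLine(Q,2,0,.01,.01).ravel()
                print(n,st[i].tolist(),(P*1000).round(1),"axis dir",np.degrees(np.arctan2(v[1],v[0])).round(1),"heading from axis",np.degrees(np.arctan2(P[1]+.1465,P[0]-.611)).round(2))
E
python3 red.py r1; python3 -c "
from h import *
s=readout.read_state();print(s['position'],s['force'],s['tcp_rot'][:,1],s['opening'])"
```

```text
side [278, 131, 8, 4, 14] [ 603.7 -338.1   50. ] axis dir -37.4 heading from axis -92.17
side [272, 136, 4, 3, 9] [ 623.5 -299.4   50. ] axis dir -58.3 heading from axis -85.33
side [277, 138, 12, 2, 15] [ 589.4 -296.4   50. ] axis dir 18.6 heading from axis -98.19
side [293, 140, 4, 3, 8] [ 545.4 -290.3   50. ] axis dir -79.7 heading from axis -114.52
[ 0.60878576 -0.14469121  0.1065631 ] [ 6.06949612  1.8382177  -0.20141291] [0.33043255 0.94382886 0.00118876] 0.1830031436250753
```

Turned to pocket heading ≈ -109.3°. I'll release, raise and move clear, then check mark against pointer.

Request:
{"op": "send_rows", "data": {
  "moves": [
    [[0,0,0,0,0,0,0],[0,0,0,0,0,0,0],[0,0,0,0,0,0,0],[0,0,0,0,0,-1,0],[0,0,0,0,0,-2,0]]
  ]
}}

```text
time_s: 21.95
position: [0.6053, -0.1445, 0.1353]
tcp_rot: [[-0.944, 0.331, -0.004], [0.331, 0.944, 0.001], [0.004, -0.0, -1.0]]
force: [-0.6, 0.2, 0.1]
opening: 0.475
```

Request:
{"op": "send_rows", "data": {
  "moves": [
    [[0,0,0,0,0,-3,0],[0,0,0,0,0,-3,0],[0,0,0,0,0,-3,0],[0,0,0,0,0,-3,0],[0,0,0,0,0,-3,0]]
  ]
}}

```text
time_s: 22.45
position: [0.6063, -0.1448, 0.2882]
tcp_rot: [[-0.944, 0.331, 0.001], [0.331, 0.944, -0.001], [-0.001, -0.0, -1.0]]
force: [0.2, -0.2, -0.0]
opening: 0.504
```

```bash
python3 - <<'E'
from h import *
plan([.50,.05,.36],Rz(45,0),0,n=10)
E
```

```text
[[-0.0, 0.01, 2.57, 1.65, 1.49, -0.72, 0.0], [-0.0, 0.01, 2.57, 1.71, 1.41, -0.72, 0.0], [-0.0, 0.01, 2.57, 1.77, 1.33, -0.72, 0.0], [-0.0, 0.01, 2.57, 1.83, 1.25, -0.72, 0.0], [-0.0, 0.01, 2.57, 1.89, 1.17, -0.72, 0.0]]
[[-0.0, 0.01, 2.57, 1.94, 1.08, -0.72, 0.0], [-0.0, 0.01, 2.57, 1.98, 1.0, -0.72, 0.0], [-0.0, 0.01, 2.57, 2.03, 0.91, -0.72, 0.0], [-0.0, 0.01, 2.57, 2.06, 0.81, -0.72, 0.0], [-0.0, 0.01, 2.57, 2.1, 0.72, -0.72, 0.0]]
```

Request:
{"op": "send_rows", "data": {
  "moves": [
    [[0,0,2.5,1.65,1.5,-0.7,0],[0,0,2.5,1.7,1.4,-0.7,0],[0,0,2.5,1.8,1.3,-0.7,0],[0,0,2.5,1.8,1.3,-0.7,0],[0,0,2.5,1.9,1.2,-0.7,0]]
  ]
}}

```text
time_s: 22.95
position: [0.5527, -0.0465, 0.3221]
tcp_rot: [[-0.849, 0.529, 0.001], [0.529, 0.849, -0.001], [-0.001, -0.0, -1.0]]
force: [0.7, -0.7, 0.4]
opening: 0.498
```

Request:
{"op": "send_rows", "data": {
  "moves": [
    [[0,0,2.5,1.9,1.1,-0.7,0],[0,0,2.5,2,1,-0.7,0],[0,0,2.5,2,0.9,-0.7,0],[0,0,2.5,2.1,0.8,-0.7,0],[0,0,2.5,2.1,0.7,-0.7,0]]
  ]
}}

```text
time_s: 23.45
position: [0.4986, 0.0503, 0.357]
tcp_rot: [[-0.714, 0.7, 0.001], [0.7, 0.714, -0.001], [-0.001, 0.0, -1.0]]
force: [-1.0, 0.8, 0.4]
opening: 0.498
```

```bash
python3 red.py r2; python3 - <<'E'
from h import *
print(readout.read_state()["position"])
t,K,T=load("r2top"); hsv=cv2.cvtColor(t,cv2.COLOR_BGR2HSV)
for n,lo,hi,z in (("ochre",(9,115,50),(22,255,255),.092),("green",(72,70,30),(98,255,200),.062)):
    m=cv2.inRange(hsv,lo,hi); k,l,st,c=cv2.connectedComponentsWithStats(m)
    for i in range(1,k):
        if st[i,4]>40: print(n,st[i].tolist(),(ray(c[i],K,T,z)[0]*1000).round(1))
for n in ("top","side"):
  for x in ("model","blue_model","wash_bottle","amber_bottle","pointer"): print(n,x,[(np.round(r["location"],3).tolist(),round(r["p"],2)) for r in spot_in(n,x)][:3])
E
```

```text
top [375, 166, 4, 3, 6] [ 611.3 -236.6   50. ] axis dir 69.7 heading from axis -89.83
top [392, 172, 5, 3, 12] [ 596.1 -276.4   50. ] axis dir 85.1 heading from axis -96.53
top [394, 185, 19, 10, 88] [ 557.  -296.1   50. ] axis dir 69.4 heading from axis -109.85
side [278, 131, 8, 4, 14] [ 603.7 -338.1   50. ] axis dir -37.4 heading from axis -92.17
side [271, 136, 5, 3, 9] [ 623.7 -298.5   50. ] axis dir -57.3 heading from axis -85.23
side [277, 138, 5, 2, 7] [ 602.6 -292.    50. ] axis dir -10.0 heading from axis -93.3
side [283, 138, 6, 2, 8] [ 581.5 -300.2   50. ] axis dir 34.2 heading from axis -100.88
side [293, 140, 4, 3, 8] [ 545.4 -290.3   50. ] axis dir -79.7 heading from axis -114.52
[0.49824134 0.05151269 0.35774751]
ochre [220, 102, 16, 15, 133] [737.9 105.7  92. ]
ochre [367, 161, 28, 34, 233] [ 572.5 -219.2   92. ]
ochre [379, 163, 16, 22, 235] [ 592.  -242.3   92. ]
green [364, 185, 21, 13, 49] [ 553.7 -216.6   62. ]
top model [([0.367, 0.154, 0.056], 0.89), ([0.582, -0.229, 0.092], 0.74), ([0.586, 0.239, 0.062], 0.54)]
top blue_model [([0.521, 0.385, 0.057], 0.9)]
top wash_bottle [([0.738, 0.255, 0.097], 0.97)]
top amber_bottle [([0.756, 0.109, 0.051], 0.85)]
top pointer [([0.587, -0.256, 0.049], 0.73)]
side model [([0.36, 0.17, 0.048], 0.79), ([0.578, 0.239, 0.046], 0.72), ([0.577, -0.215, 0.09], 0.65)]
side blue_model [([0.517, 0.404, 0.049], 0.79)]
side wash_bottle [([0.739, 0.28, 0.08], 0.63)]
side amber_bottle [([0.754, 0.125, 0.04], 0.56), ([0.58, -0.215, 0.093], 0.31)]
side pointer [([0.559, -0.148, 0.05], 0.64)]
```

The mark and pointer merge in the top view, so I'll look from close with the wrist camera to measure the residual.

```bash
python3 - <<'E'
from h import *
plan([.56,-.24,.31],Rz(-6,0),0,n=10)
E
```

```text
[[-0.0, 0.0, 5.16, -2.45, -1.65, 0.46, 0.0], [-0.0, 0.0, 5.16, -2.59, -1.42, 0.46, 0.0], [-0.0, 0.0, 5.16, -2.71, -1.18, 0.46, 0.0], [-0.0, 0.0, 5.16, -2.8, -0.93, 0.46, 0.0], [-0.0, 0.0, 5.16, -2.88, -0.68, 0.46, 0.0]]
[[-0.0, 0.0, 5.16, -2.92, -0.41, 0.46, 0.0], [-0.0, 0.0, 5.16, -2.95, -0.15, 0.46, 0.0], [-0.0, 0.0, 5.16, -2.95, 0.12, 0.46, 0.0], [-0.0, 0.0, 5.16, -2.93, 0.38, 0.46, 0.0], [-0.0, 0.0, 5.16, -2.88, 0.64, 0.46, 0.0]]
```

Request:
{"op": "send_rows", "data": {
  "moves": [
    [[0,0,5.15,-2.45,-1.65,0.45,0],[0,0,5.15,-2.6,-1.4,0.45,0],[0,0,5.15,-2.7,-1.2,0.45,0],[0,0,5.15,-2.8,-0.9,0.45,0],[0,0,5.15,-2.9,-0.7,0.45,0]]
  ]
}}

```text
time_s: 24.55
position: [0.5303, -0.0964, 0.3333]
tcp_rot: [[-0.337, 0.942, 0.001], [0.942, 0.337, -0.0], [-0.001, 0.0, -1.0]]
force: [-0.7, 1.1, 1.2]
opening: 0.5
```

Request:
{"op": "send_rows", "data": {
  "moves": [
    [[0,0,5.15,-2.9,-0.4,0.45,0],[0,0,5.15,-2.95,-0.15,0.45,0],[0,0,5.15,-2.95,0.1,0.45,0],[0,0,5.15,-2.95,0.4,0.45,0],[0,0,5.15,-2.9,0.65,0.45,0]]
  ]
}}

```text
time_s: 25.05
position: [0.5607, -0.2412, 0.3107]
tcp_rot: [[0.106, 0.994, 0.0], [0.994, -0.106, -0.0], [-0.0, 0.0, -1.0]]
force: [0.1, -0.5, 0.4]
opening: 0.497
```

Request:
{"op": "send_rows", "data": {
  "moves": [
    [[0,0,0,0,0,0,0],[0,0,0,0,0,0,0],[0,0,0,0,0,0,0],[0,0,0,0,0,0,0],[0,0,0,0,0,0,0]]
  ]
}}

```text
time_s: 25.55
position: [0.5606, -0.2387, 0.3117]
tcp_rot: [[0.1, 0.995, 0.001], [0.995, -0.1, -0.001], [-0.0, 0.001, -1.0]]
force: [0.4, 0.3, -0.3]
opening: 0.5
```

```bash
cat > al.py <<'E'
from h import *
import sys
f=sys.argv[1]; im=shot("wrist",f); _,K,T=load(f); hsv=cv2.cvtColor(im,cv2.COLOR_BGR2HSV)
red=cv2.inRange(hsv,(0,110,60),(8,255,255))|cv2.inRange(hsv,(172,110,60),(180,255,255)); red[216:]=0
ys,xs=np.where(red); print("red px",len(xs),xs.min(),xs.max(),ys.min(),ys.max())
P=ray(np.c_[xs,ys],K,T,.05)[:,:2]*1000
# disc centre from rim arc in this same view
ax=np.array([float(a) for a in sys.argv[2:4]])
d=P-ax; r=np.hypot(*d.T); th=np.degrees(np.arctan2(d[:,1],d[:,0]))
for a in range(116,200,3):
    k=(r>=a)&(r<a+3)&(abs(th+109)<9)
    if k.sum()>1: print(a,k.sum(),th[k].mean().round(2),(th[k].max()-th[k].min()).round(1))
E
python3 al.py a1 611 -146.5; python3 -c "
from h import *
print(readout.read_state()['position'])"
```

```text
red px 210 251 269 151 212
131 7 -109.29 2.5
134 11 -108.95 3.0
137 3 -109.0 2.4
140 15 -109.44 3.7
143 15 -109.53 3.6
146 15 -109.43 3.6
149 15 -109.52 3.5
152 15 -109.42 3.4
155 15 -109.5 3.4
158 15 -109.41 3.3
161 15 -109.49 3.3
164 14 -109.34 3.2
167 15 -109.63 3.1
170 15 -109.47 3.3
173 15 -109.47 3.3
176 9 -109.55 2.8
[ 0.56066546 -0.23882163  0.3116385 ]
```

Mark -109.1°, pointer -109.5°: the difference is under 0.5° (about 1 mm at the rim). The arm touches nothing, so I'll hand in.

```bash
python3 -c "
from rig import bot
print(bot.hand_in())"
```

```text
the job is handed in; nothing more can be done
None
```

I laid the ochre model teeth up in the green pocket, let go of it, then turned the turntable about +76.5° by its knob until the red mark met the pointer. I handed the job in at about 26 s of robot time.

- **Seating:** the model touched down gently at about 6 N, and its height agreed with the text to about 0.3 mm. The close picture after release showed it between the heel wall and the two slanted guides.
- **Alignment:** the last wrist measurement put the mark at -109.1° and the pointer at -109.5°. That is about 0.4° apart, or 1 mm at the rim.
- **Other things:** the networks found the blue model and both bottles within a few millimetres of where they started, except one side-view fix of the blue model, about 6 mm off. I did not touch them. The gripper was clear of everything at hand-in.

**Disagreements and limits:**
- The wrist camera showed a sideways bias of 1 to 2 mm. I corrected it by comparing model and pocket in the same picture before lowering.
- The top view could not separate the mark from the pointer, so the wrist measurement is what I relied on.
- I had used all 12 picture views before the turn, so I did not view the model in the pocket afterwards. I only checked numerically that it was still there at pocket height.

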